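# Dot-punch a blank in the angle-drilling jig

### The arm

A 6-joint arm with a two-finger parallel gripper is mounted at the origin on a cart in front of the work surface, level with it; the furniture and walls round the work are solid. World frame = base frame: x ahead of the robot, y to its left, z up, the work surface at z = 0. Lengths are in mm, angles in degrees, forces in N, time in s.
With the tool pointing down it reaches from about 350 to 875 mm from the base axis. Payload 4.2 kg.
Tool frame: the origin (TCP) lies on the centre line of the jaws, within the pads' length; the fingertips stand 17 mm ahead of it and the grasp point (between the pads) lies 2 mm behind it; y points along the fingers, x is the direction in which the jaws open and shut, and the axes are right-handed (so a half turn about y gives the same grasp; the last joint's range is limited). The gripper opens to 87 mm and grips with 3 to 60 N. Pads are 19 mm wide; open, the fingers measure 117 mm over their backs; the gripper's body (75 mm by 190 mm) begins 51 mm behind the grasp point.
Start: joints at [88.614, 22.042, 0.453, 0, -68.411, -14.817], TCP at [174.371, 600.162, 239.55] pointing down, gripper open.
Joint ranges: [-179.83, 179.83], [-69.29, 118.12], [-61.27, 80.66], [-181.25, 117.63], [-171.15, -9.14], [-177.46, 177.46]. Speed limits (degrees/s): [159.86, 159.86, 180, 180, 180, 180].

### API

Orientations are given as [roll, pitch, yaw] about the fixed x, y, z axes, in that order (R = Rz(yaw) Ry(pitch) Rx(roll)).
In Python, from workcell import arm, vision gives the robot as it stands.
- The arm moves only by the shell command python3 -m jog 'ROWS'. ROWS is JSON, a list of rows, each an object of numbers: "hand": the opening, from -1 (shut) to 1 (fully open), so that 0 is half open; "dx", "dy", "dz": the shift along the tool's x, y, z in m; "rx", "ry", "rz": the turn, a rotation vector about the tool's x, y, z in rad. A call has 1 to 12 rows; each row is the pose to reach, as a shift and turn from the pose commanded when the call began, along the tool's axes at that moment; what a row does not reach only later rows make up. A row lasts 1/10 s, in which the tool goes at most 50 mm and 8.59 degrees, less where a joint would pass 70% of its speed; a pose out of reach is approached as far as the arm can. A call with a gripper value outside its range is refused whole. The fingers move at their own pace and stop on an object; the grip force is fixed at half the most. Time passes only in rows, so rows that repeat a pose let the fingers close. It gives the time, the measured TCP pose, the force and the opening at its end, in the units of the state.
- arm.sense(): the state, without advancing time (a new reading comes with each control period).
- vision.camera(name): name is "scene" or "top"; returns a dict with "pixels" (420x560x3 uint8, red, green, blue), "K" (3x3 intrinsics, pixels), "rvec" (rotation vector, rad) and "tvec" (3), from world to camera coordinates, as OpenCV has them. Camera axes: x right, y down, z forward; pixel columns grow to the right and rows downward; lengths in mm; the calibration is good to about 2 mm. A picture is of the moment at which its call begins. There is no depth.
- arm.close_job(): hands the job in, once; it reports no verdict.
The state is a dict: "time_s": time; "joints": joint angles; "dq": joint speeds; "tau": joint torques, N m; "tool_pos": TCP position; "ee_rot": TCP orientation; "wrist_force": force on the tool from outside, world axes, zero at the start; "ft_torque": the same for the moment, N m; "grip_width": finger opening in mm.
Only numpy, scipy, OpenCV 4.12 (cv2) and the standard library are available. Lean on these libraries where they do the work, as an engineer would, in place of code of your own. Each camera call takes 0.05 s, during which the arm holds its last target.

### The job

Get the shortest of the three square blanks ready for drilling: lay it lengthwise on the sloping bed of the drilling jig, fully home against the end stop and the side fence, and let go of it. Then take the spring-loaded steel punch from the rack, set its point on the middle of the blank's upper face in line with the brass pointer, press steadily and square to that face, without ramming, until the point is pushed in almost fully, and lift it straight off without sliding. Hang the punch upright back in the slot it came from, with the blank still home on the jig and the other tools, blanks and loose things left alone.

Things in the scene. Friction and masses are not known exactly. Their poses are not given: they have to be found in the camera images.
- short_c (a point): centre of the blank to be marked: the shortest of three wooden blanks lying flat on the table on the left, lengthwise across in front of the robot, 27 x 27 mm square and 120 mm long (about 90 g); its y axis runs along its length, z up as it lies
- middle_c (a point): centre of another blank, 27 x 27 x 140 mm, y along its length; to be left alone
- long_c (a point): centre of another blank, 27 x 27 x 160 mm, y along its length; to be left alone
- jig: drilling jig, fixed: grey base 205 x 120 x 12 mm, origin under its centre, x to the robot's left. On it an aluminium bed 195 x 92 mm, hinged at its right-hand end, rising to the left, locked at a slope of 25 to 41 degrees. A steel end stop crosses the low end (12 mm thick, 12 mm high over the bed); a steel fence runs up the side near the robot (12 mm thick, 10 mm high). Far side and upper end open
- seat (a point): where the short blank's centre must be when home on the bed, the blank lying along x, either way round. Axes tilt with the bed: x up the slope (to the robot's left), y across it towards the robot, z square to it. From here the bed's surface is 13.5 mm to -z, the end stop's face 60 mm to -x, the fence's face 13.5 mm to +y
- mark (a point): point to be dotted: on the upper face of the blank once it is home, mid-width, in line with the brass pointer locked on the fence 35 to 85 mm from the end stop. Axes as seat (z square out of the face). The pointer is 14 mm wide along x and lies 13.5 to 37 mm to +y of this point, its top 15 mm below it (12 mm over the bed)
- punch_grip (a point): middle of the grip of the spring-loaded punch, slim, all steel, 180 g; z along its axis, away from the point. Round knurled grip 18 mm in diameter from 29 mm below to 25 mm above; cap (19 mm) to 35 mm above; collar 32 mm in diameter, 6 mm thick, its underside 35 mm below; stem (12 mm) under it; tip of the point 107 mm below. It hangs upright by the collar in one of the rack's two slots
- punch_point (a joint): how far the punch's 6 mm thick point is pushed into the stem against its spring: 0 out, 0.008 fully in (m). It starts to move at 4 N and needs 14 N to be fully in
- punch_tip (a point): the very tip of the punch's point; z along the punch, away from the tip
- rack: fixed wooden rack, 76 x 172 mm, top 85 mm above the table; origin under its centre, x away from the robot. Two slots 80 mm apart (40 mm to either side of the middle), 20 mm wide, 45 mm long, open towards the robot; the tools hang in them by their collars, 3 mm in front of the middle
- awl_grip (a point): middle of the handle of a scratch awl with a bulging wooden handle (up to 31 mm in diameter, top 33 mm above this point), which hangs in the rack's other slot; to be left alone
- spray_can: spray can, 54 mm in diameter, 193 mm tall, standing loose behind the work; origin at the centre of its foot; to be left alone
- whetstone: loose grey whetstone, 33 x 68 x 27 mm, lying behind the blanks; origin at the centre of its underside; to be left alone

How it is judged:
By the outcome, as a careful person would: the job done as asked, in the order asked, and still so for the second after the job is handed in, with the robot touching nothing.
It also fails if it takes over 72 s, if anything falls off the work surface, if the arm or the gripper's body presses on something with over 40 N, if the wrist force passes 120 N, or if a joint passes its speed limit or range.

## Working session

There is one attempt and no reset: what is moved stays moved. The work goes in short steps, Python scripts to look and compute and a shell command to move; the robot and the scene stay as the last step left them, time stands still between calls to the robot, and variables do not carry over. Pictures are saved under pics/ and viewed, and the job is handed in when it is done.

```bash
ls; mkdir -p pics; python3 - <<'E'
from workcell import arm, vision
import cv2
print(arm.sense())
for n in("scene","top"):
    c=vision.camera(n); cv2.imwrite(f"pics/{n}0.png",c["pixels"][:,:,::-1]); print(n,c["K"],c["rvec"],c["tvec"])
E
```

```text
pics
{'time_s': 0.0, 'joints': array([ 8.86115342e+01,  2.20909978e+01,  3.80471380e-01, -2.71211153e-02,
       -6.84109305e+01, -1.48154856e+01]), 'dq': array([-0.03302066, -0.0462359 ,  0.04928358, -0.10270619, -0.05730824,
       -0.02754752]), 'tau': array([ 3.72450249e-04, -3.90657520e+01,  1.87400919e+01,  4.21957880e+00,
        1.09862076e-02, -1.98451899e-04]), 'tool_pos': array([174.2535357 , 599.63846647, 238.46663072]), 'ee_rot': array([ -89.99330164,   -0.12386417, -106.21396447]), 'wrist_force': array([ 0.6060873 , -0.15565738,  0.09372052]), 'ft_torque': array([-0.00847084, -0.0312175 ,  0.04887976]), 'grip_width': 86.83851509243036}
scene [[532.69943605   0.         281.92555172]
 [  0.         532.69943605 204.75554745]
 [  0.           0.           1.        ]] [ 1.80365567 -1.01983159  0.66597535] [-333.8345081   310.9733225  1148.70168917]
top [[401.82759792   0.         278.12003202]
 [  0.         401.82759792 214.15558292]
 [  0.           0.           1.        ]] [ 2.14148924 -2.13433508  0.15534794] [ -49.83626563  612.0401928  1053.899661  ]
```

View pics/scene0.png

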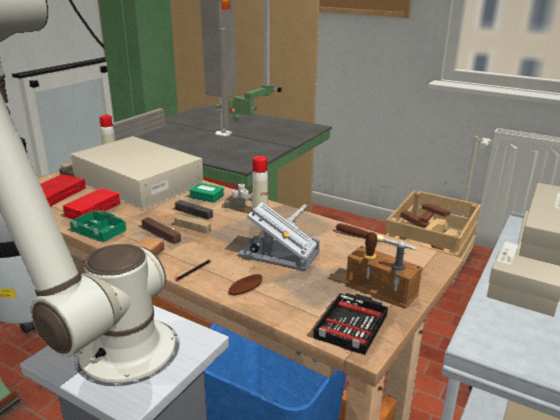

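View pics/top0.png

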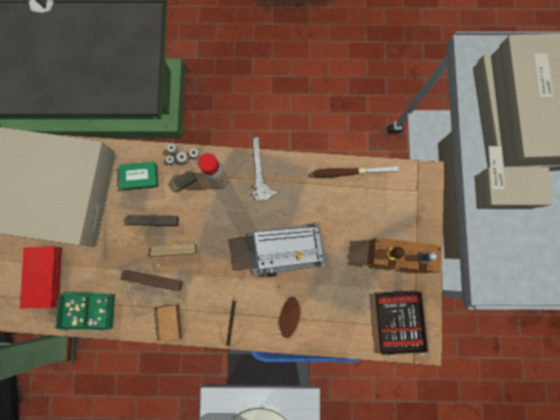

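```bash
cat > h.py <<'E'
import numpy as np, cv2
from workcell import arm, vision
from scipy.spatial.transform import Rotation as R
def cam(n): return vision.camera(n)
def proj(c,P):
    return cv2.projectPoints(np.atleast_2d(np.array(P,float)),np.array(c["rvec"]),np.array(c["tvec"]),np.array(c["K"]),None)[0][:,0]
def ray(c,uv):
    Rm=cv2.Rodrigues(np.array(c["rvec"]))[0]; t=np.array(c["tvec"])
    o=-Rm.T@t; d=Rm.T@np.linalg.inv(c["K"])@np.array([uv[0],uv[1],1.]); return o,d/np.linalg.norm(d)
def atz(c,uv,z):
    o,d=ray(c,uv); return o+d*(z-o[2])/d[2]
def tri(c1,u1,c2,u2):
    o1,d1=ray(c1,u1);o2,d2=ray(c2,u2)
    A=np.stack([d1,-d2],1); s=np.linalg.lstsq(A,o2-o1,rcond=None)[0]
    p,q=o1+s[0]*d1,o2+s[1]*d2; return (p+q)/2,np.linalg.norm(p-q)
def crop(c,x0,y0,w,h,s,name):
    im=np.ascontiguousarray(c["pixels"][y0:y0+h,x0:x0+w,::-1]); im=cv2.resize(im,None,fx=s,fy=s,interpolation=cv2.INTER_CUBIC)
    for k in range(0,w,10): cv2.line(im,(k*s,0),(k*s,6 if (x0+k)%50 else 14),(0,255,255),1); 
    for k in range(0,h,10): cv2.line(im,(0,k*s),(6 if (y0+k)%50 else 14,k*s),(0,255,255),1)
    cv2.imwrite(f"pics/{name}.png",im)
E
python3 - <<'E'
from h import *
import pickle
t=cam("top"); s=cam("scene"); pickle.dump((t,s),open("c0.pkl","wb"))
crop(t,110,200,100,100,6,"t_bl"); crop(t,235,210,100,75,8,"t_jig"); crop(t,360,230,90,50,8,"t_rack")
crop(s,130,190,100,60,8,"s_bl"); crop(s,230,190,100,75,8,"s_jig"); crop(s,330,215,100,90,6,"s_rack")
print(proj(t,[[174,600,240],[0,0,0]]))
for uv in [(152,220),(172,250),(152,280)]: print(atz(t,uv,27))
E
```

```text
[[-30.24537727 404.48122891]
 [259.11861504 447.51237162]]
[597.80281816 304.18195555  27.        ]
[514.47054748 244.56066533  27.        ]
[432.64123066 295.59255301  27.        ]
```

View pics/t_bl.png

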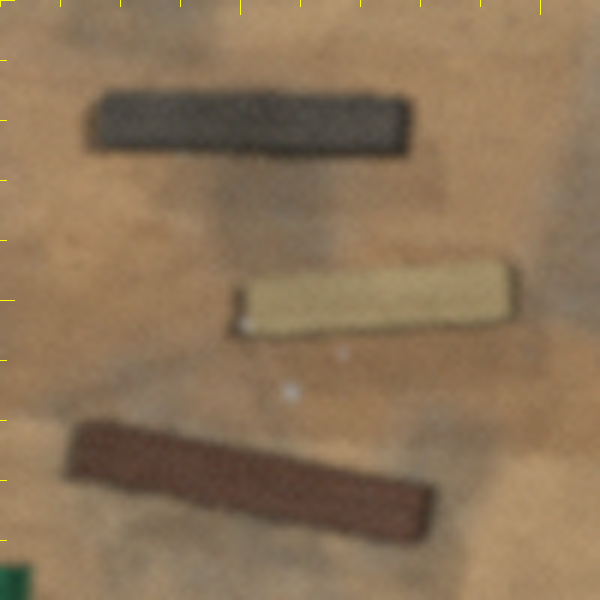

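View pics/s_bl.png

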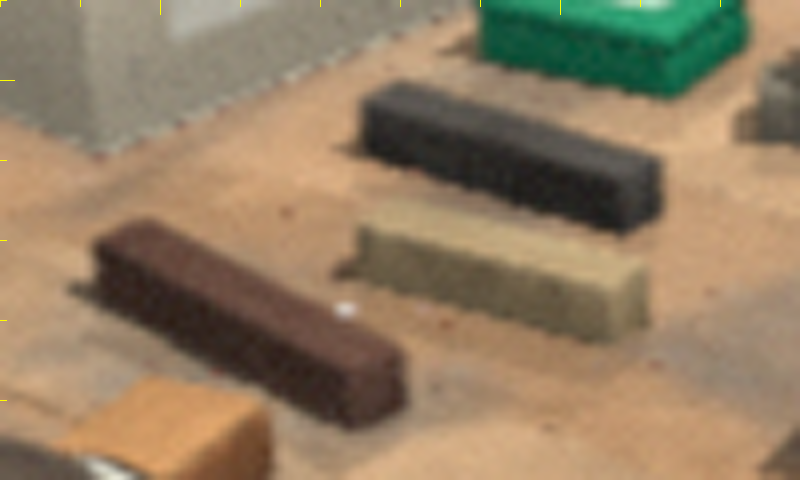

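View pics/t_jig.png

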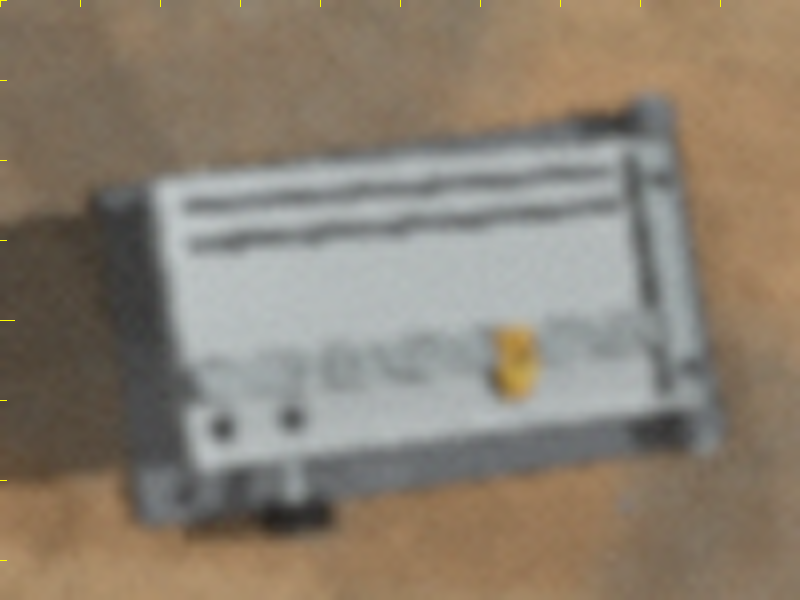

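View pics/s_jig.png

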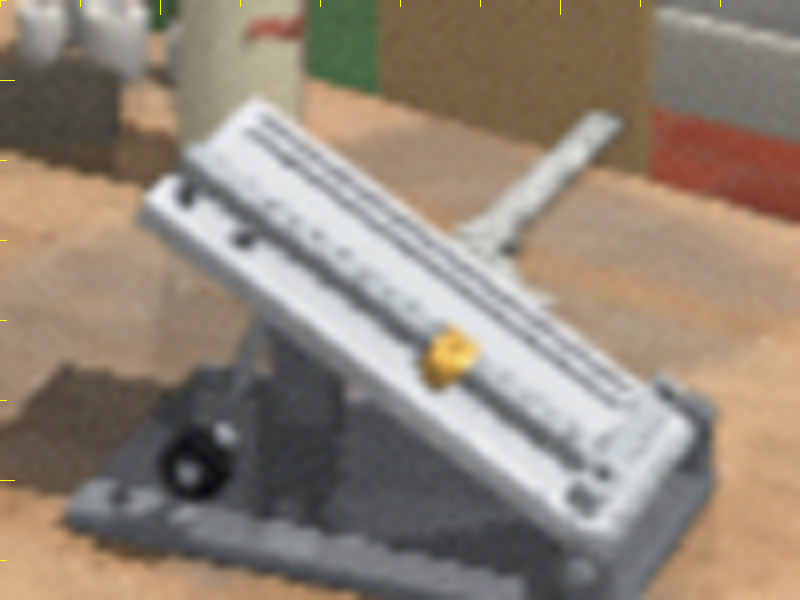

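View pics/t_rack.png

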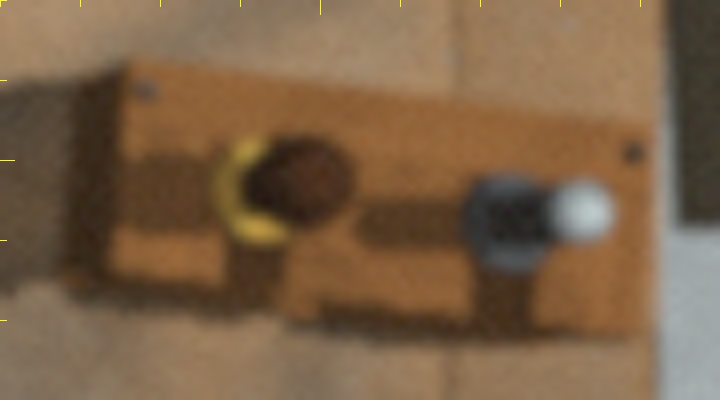

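View pics/s_rack.png

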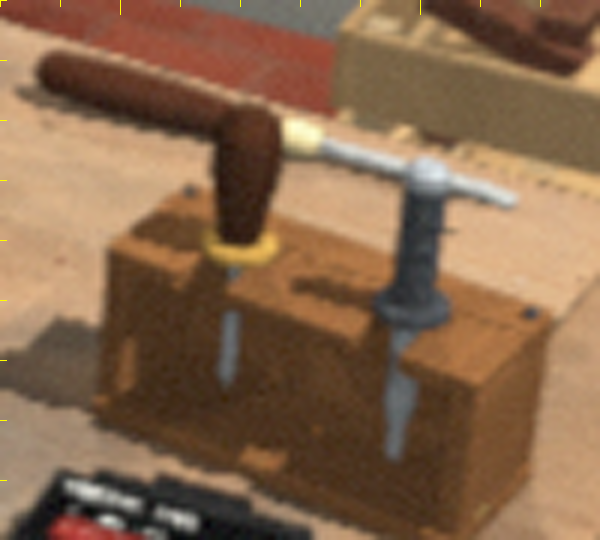

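```bash
cat > fitbl.py <<'E'
from h import *; import pickle
from scipy.optimize import least_squares
t,s=pickle.load(open("c0.pkl","rb"))
for c in (t,s): print("campos",ray(c,(0,0))[0])
# local frame: y along length (left +), x away
def corners(p,L=120):
    x,y,a=p; c,s_=np.cos(a),np.sin(a)
    out=[]
    for z in(27,0):
        for lx,ly in((13.5,L/2),(-13.5,L/2),(-13.5,-L/2),(13.5,-L/2)): # far-left, near-left, near-right, far-right
            out.append([x+c*lx-s_*ly,y+s_*lx+c*ly,z])
    return np.array(out)
T=[(0,(247,277)),(1,(240,337)),(2,(513,322)),(3,(507,262))]
S=[(1,(360,228)),(2,(605,288)),(3,(645,262)),(6,(612,340)),(7,(648,322))]
tu=lambda p:np.array(p)/6+[110,200]-0.5+.5/6
su=lambda p:np.array(p)/8+[130,190]-.5+.5/8
def res(p,sep=0):
    C=corners(p);a=proj(t,C);b=proj(s,C)
    r=[a[i]-tu(u) for i,u in T]+[b[i]-su(u) for i,u in S]
    return np.concatenate(r)
r=least_squares(res,[514,245,0],x_scale=[100,100,1]); print(r.x[:2],np.degrees(r.x[2]),r.fun.reshape(-1,2).round(2))
for nm,sub in(("top",slice(0,8)),("scene",slice(8,None))):
    q=least_squares(lambda p:res(p)[sub],r.x,x_scale=[100,100,1]).x; print(nm,q[:2],np.degrees(q[2]))
E
python3 fitbl.py
```

```text
campos [ 444.18494565  -57.0823892  1134.558364  ]
campos [-618.63540459 -741.73731204  771.22075499]
[516.76900537 243.26131342] 3.7266101383768597 [[-0.03 -0.13]
 [ 1.26 -0.34]
 [-0.71 -0.53]
 [ 0.   -0.31]
 [-1.26 -0.55]
 [ 0.11  0.27]
 [ 0.09 -0.02]
 [-0.34  1.62]
 [ 0.1   0.25]]
top [515.86320703 243.58450164] 3.3938273756648876
scene [519.43098272 244.08963251] 3.1486687666736697
```

```bash
python3 - <<'E'
from h import *; import pickle
t,s=pickle.load(open("c0.pkl","rb"))
crop(t,250,215,50,60,10,"tj1"); crop(t,290,220,40,50,12,"tj2")
crop(s,245,195,55,50,12,"sj1"); crop(s,280,225,45,45,13,"sj2")
import cv2
E
cd pics; python3 -c "
import cv2,numpy as np
a=[cv2.imread(f) for f in('tj1.png','tj2.png')];print([x.shape for x in a])
cv2.imwrite('tj.png',np.hstack([x[:600] for x in a][:1]))"
```

```text
[(600, 500, 3), (600, 480, 3)]
```

View pics/tj1.png

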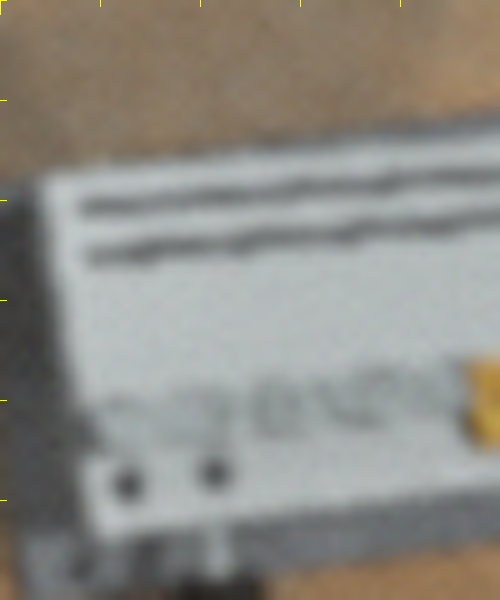

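View pics/tj2.png

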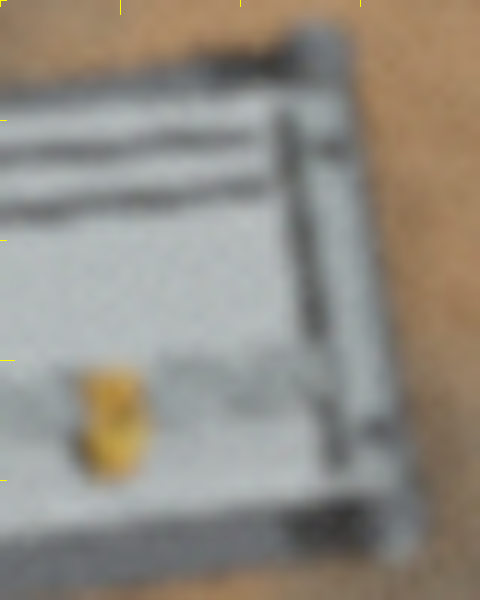

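View pics/sj1.png

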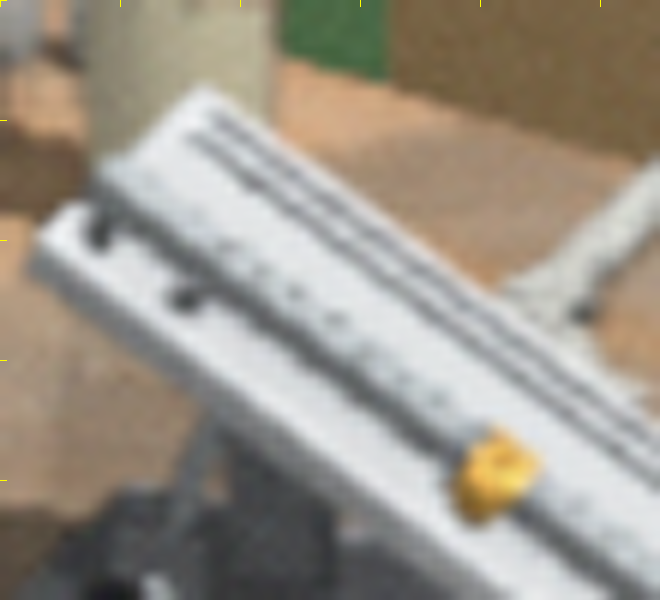

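View pics/sj2.png

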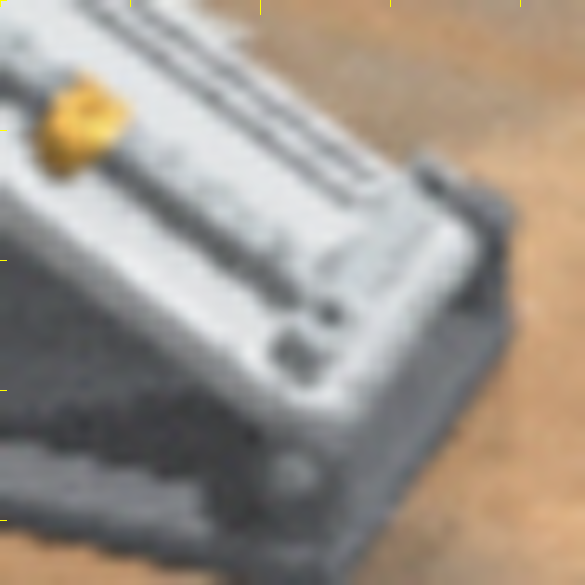

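```bash
cat > fitjig.py <<'E'
from h import *; import pickle
from scipy.optimize import least_squares
t,s=pickle.load(open("c0.pkl","rb"))
def frame(yaw,b):
    u=np.array([-np.sin(yaw),np.cos(yaw),0]); ey=np.array([-np.cos(yaw),-np.sin(yaw),0]); z=np.array([0,0,1.])
    ex=np.cos(b)*u+np.sin(b)*z; return np.stack([ex,ey,np.cross(ex,ey)],1), np.stack([u,ey,z],1)
# params: sx sy sz yaw slope xh yn px jx jy
def P(p,l): M,_=frame(p[3],p[4]); return p[:3]+M@np.array(l,float)
def B(p,l): _,M=frame(p[3],p[4]); return np.array([p[8],p[9],0])+M@np.array(l,float)
def o(x0,y0,k): return lambda u,v:np.array([u,v])/k+[x0,y0]-.5+.5/k
a1=o(250,215,10);a2=o(290,220,12);b1=o(245,195,12);b2=o(280,225,13);tj=o(235,210,8);sj=o(230,190,8)
F=[ (t,a1(40,178),lambda p:P(p,(p[5],p[6]-92,-13.5)),"hi far"),
 (s,b1(203,86),lambda p:P(p,(p[5],p[6]-92,-13.5)),"hi far"),
 (t,a1(85,455),None,""),
 (s,b1(36,243),lambda p:P(p,(p[5],p[6],-13.5)),"hi near"),
 (t,a1(100,538),lambda p:P(p,(p[5],p[6],-13.5)),"hi near"),
 (t,a2(275,108),lambda p:P(p,(-60,p[6]-92,-13.5)),"stop foot far"),
 (t,a2(325,465),lambda p:P(p,(-60,p[6]-3,-13.5)),"stop foot near"),
 (t,a2(345,85),lambda p:P(p,(-72,p[6]-92,-1.5)),"stop top far"),
 (s,b2(475,240),lambda p:P(p,(-72,p[6]-92,-1.5)),"stop top far s"),
 (s,b1(495,430),lambda p:P(p,(p[7]+7,13.5,-1.5)),"ptr l"),
 (s,b1(540,468),lambda p:P(p,(p[7]-7,13.5,-1.5)),"ptr r"),
 (t,a2(82,365),lambda p:P(p,(p[7]+7,13.5,-1.5)),"ptr l"),
 (t,a2(145,365),lambda p:P(p,(p[7]-7,13.5,-1.5)),"ptr r"),
 (t,a2(112,482),lambda p:P(p,(p[7],37,-1.5)),"ptr end"),
 (t,tj(95,185),lambda p:B(p,(102.5,-60,12)),"base lf"),
 (t,tj(140,520),lambda p:B(p,(102.5,60,12)),"base ln"),
 (t,tj(722,450),lambda p:B(p,(-102.5,60,12)),"base rn"),
 (t,tj(668,95),lambda p:B(p,(-102.5,-60,12)),"base rf"),
 (s,sj(70,518),lambda p:B(p,(102.5,60,0)),"base ln s"),
 (s,sj(718,415),lambda p:B(p,(-102.5,-60,12)),"base rf s"),
]
F=[f for f in F if f[2]]
def res(p):
    r=[]
    for c,uv,f,n in F:
        sh=p[10:12] if c is t else p[12:14]
        r.append(proj(c,f(p))[0]+sh-uv)
    return np.concatenate(r+[p[10:14]/.6*1.0])
if __name__=="__main__":
    p0=np.array([520,-50,70,np.radians(8),np.radians(33),123,40,60,515,-30,0,0,0,0.])
    r=least_squares(res,p0,x_scale=np.array([10,10,10,.1,.1,5,5,5,10,10,1,1,1,1]),loss='soft_l1')
    p=r.x; print("seat",p[:3],"yaw,slope",np.degrees(p[3:5]),"xh,yn,px",p[5:8],"jig",p[8:10],"sh",p[10:])
    for f,q in zip(F,res(p)[:-4].reshape(-1,2)): print(f[3],q.round(2))
    np.save("jig.npy",p)
    for c,(x0,y0),k,nm in((t,(235,210),8,"t"),(s,(230,190),8,"s")):
        im=np.ascontiguousarray(c["pixels"][y0:y0+75,x0:x0+100,::-1]); im=cv2.resize(im,None,fx=k,fy=k,interpolation=cv2.INTER_CUBIC)
        sh=p[10:12] if c is t else p[12:14]
        def line(a,b,col=(0,0,255)):
            q=[(proj(c,v)[0]+sh-[x0,y0]+.5)*k for v in(a,b)]; cv2.line(im,*[tuple(int(i) for i in z) for z in q],col,1)
        def poly(pts,f,col): 
            for i in range(len(pts)): line(f(p,pts[i]),f(p,pts[(i+1)%len(pts)]),col)
        h,n=p[5],p[6]
        poly([(h,n,-13.5),(h,n-92,-13.5),(h-195,n-92,-13.5),(h-195,n,-13.5)],P,(0,0,255))
        poly([(-60,n,-1.5),(-60,n-92,-1.5),(-72,n-92,-1.5),(-72,n,-1.5)],P,(255,0,0))
        poly([(h,13.5,-3.5),(h,25.5,-3.5),(-60,25.5,-3.5),(-60,13.5,-3.5)],P,(0,255,0))
        poly([(p[7]+7,13.5,-1.5),(p[7]+7,37,-1.5),(p[7]-7,37,-1.5),(p[7]-7,13.5,-1.5)],P,(255,0,255))
        poly([(102.5,60,12),(102.5,-60,12),(-102.5,-60,12),(-102.5,60,12)],B,(255,255,0))
        cv2.imwrite(f"pics/fit_{nm}.png",im)
E
python3 fitjig.py
```

```text
seat [ 527.8725255  -105.5253514    73.84049068] yaw,slope [ 8.54688195 32.33190091] xh,yn,px [123.39704626  48.14285395   7.19015523] jig [523.17257781 -67.97167737] sh [ 0.02354132  0.38867775  0.15920179 -1.02638174]
hi far [ 0.8  -0.24]
hi far [-0.15 -0.21]
hi near [ 0.05 -0.38]
hi near [-0.17  0.23]
stop foot far [-0.24 -0.66]
stop foot near [0.73 1.61]
stop top far [-0.03  0.22]
stop top far s [ 0.42 -1.3 ]
ptr l [-0.26  0.92]
ptr r [-0.07  0.94]
ptr l [-0.5   0.28]
ptr r [-1.41 -0.19]
ptr end [ 0.54 -0.82]
base lf [-0.32 -0.53]
base ln [-0.19  0.32]
base rn [ 0.31 -1.75]
base rf [0.14 0.18]
base ln s [-0.92  0.51]
base rf s [0.3  4.62]
```

```bash
true
```

```text
(no output)
```

View pics/fit_t.png

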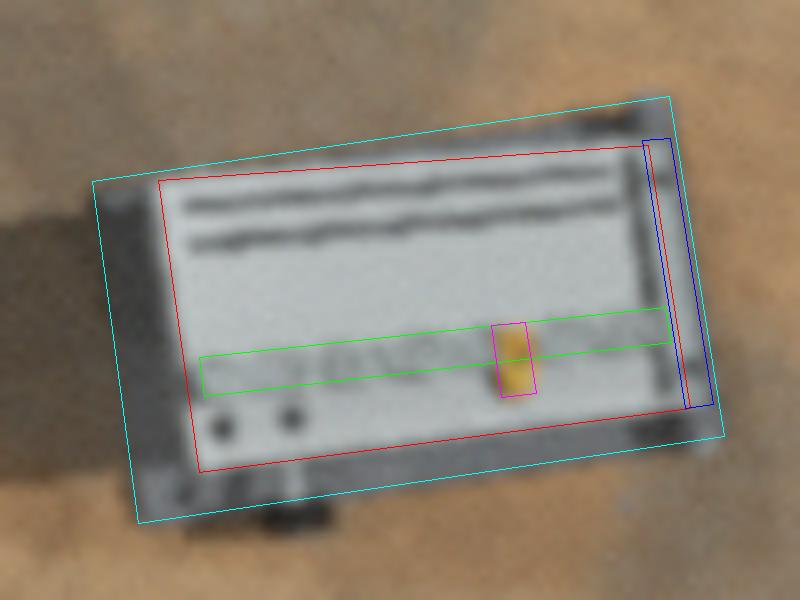

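View pics/fit_s.png

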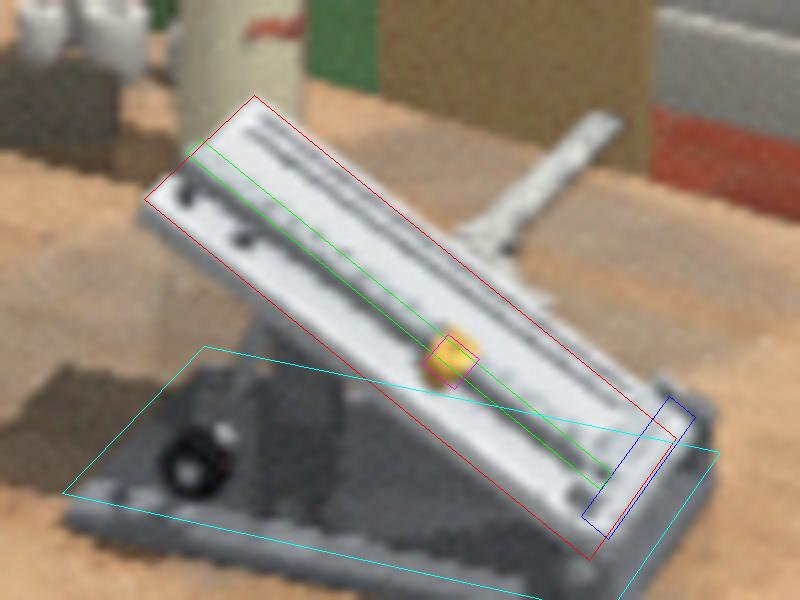

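```bash
sed -i 's/^F=\[f for f in F if f\[2\]\]/F=[f for f in F if f[2] and not f[3] in ("base rn","base rf","base ln s","base rf s","stop foot near")]/; s/p\[10:14\]\/.6\*1.0\]/p[10:14]\/.6*1.0,[(p[5]-123)*.5,(p[8]-523)*.01,(p[9]+68)*.01]]/; s/\[:-4\]/[:-7]/' fitjig.py; python3 fitjig.py
```

```text
seat [ 526.83138322 -105.9892044    78.01271967] yaw,slope [ 8.38384794 32.36089906] xh,yn,px [123.01493963  48.99278388   7.18898216] jig [521.76826489 -69.08465726] sh [-0.09512642  0.0818615   0.13025902  0.01318408]
hi far [ 0.97 -0.12]
hi far [-0.17 -0.18]
hi near [-0.09 -0.39]
hi near [-0.08  0.52]
stop foot far [ 0.02 -0.43]
stop top far [0.25 0.47]
stop top far s [ 0.35 -1.18]
ptr l [-0.31  0.8 ]
ptr r [-0.13  0.84]
ptr l [-0.4   0.25]
ptr r [-1.29 -0.21]
ptr end [ 0.63 -0.79]
base lf [-0.01 -0.45]
base ln [0.01 0.44]
```

View pics/fit_t.png

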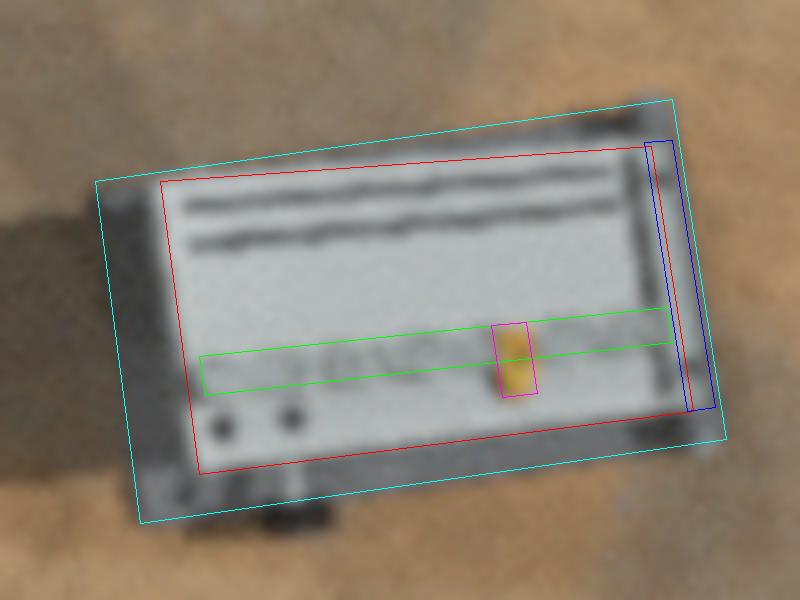

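View pics/fit_s.png

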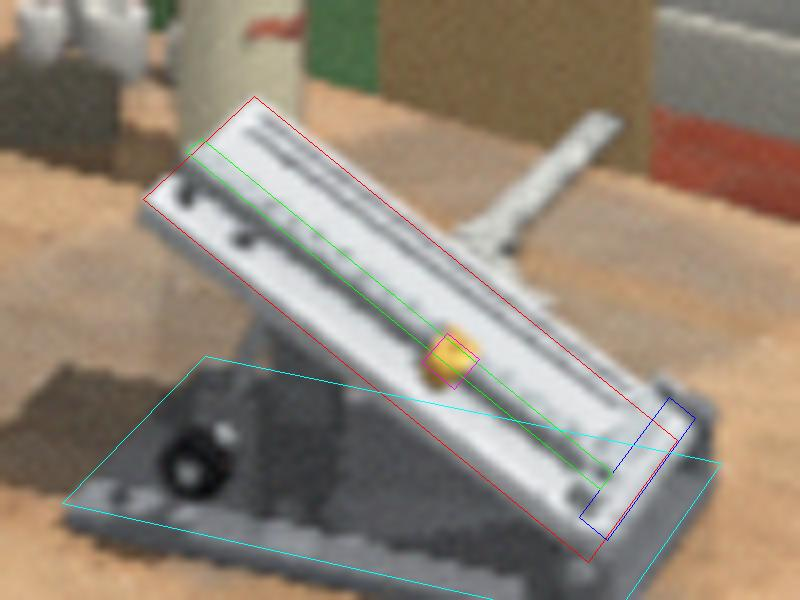

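```bash
python3 - <<'E'
from h import *; import pickle
t,s=pickle.load(open("c0.pkl","rb"))
crop(s,245,200,30,25,25,"sj3"); crop(t,252,245,30,28,25,"tj3")
E
```

```text
(no output)
```

View pics/sj3.png

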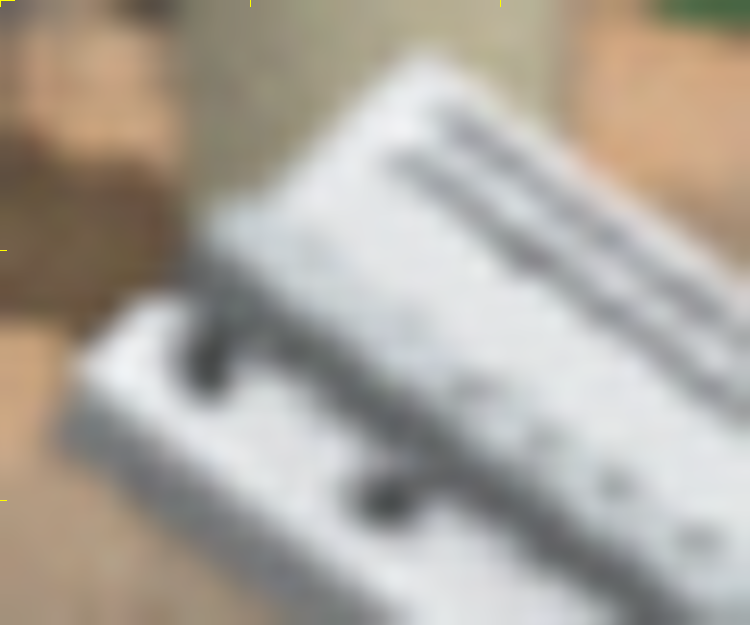

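View pics/tj3.png

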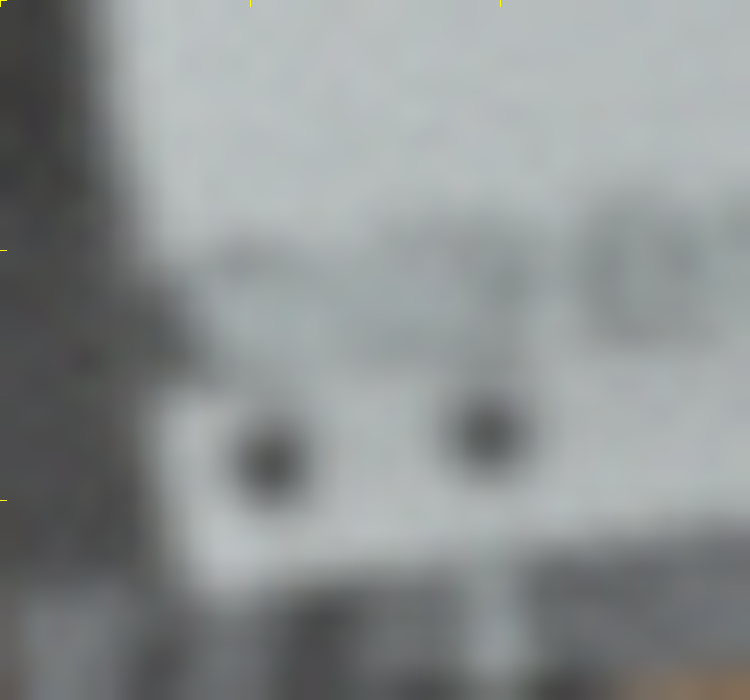

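```bash
python3 - <<'E'
s=open("fitjig.py").read()
s=s.replace("F=[ (t,a1(40","a3=o(252,245,25);b3=o(245,200,25)\nF=[ (t,a3(178,275),lambda p:P(p,(p[5],13.5,-3.5)),'fence f t'),(t,a3(207,388),lambda p:P(p,(p[5],25.5,-3.5)),'fence n t'),(s,b3(203,240),lambda p:P(p,(p[5],25.5,-3.5)),'fence n s'),(s,b3(178,298),lambda p:P(p,(p[5],25.5,-13.5)),'fence foot s'),(s,b3(250,190),lambda p:P(p,(p[5],13.5,-3.5)),'fence f s'),\n (t,a1(40")
open("fitjig.py","w").write(s)
E
python3 fitjig.py
```

```text
seat [ 526.03706125 -106.06181941   78.34776738] yaw,slope [ 8.67484481 31.92350237] xh,yn,px [123.03207506  47.83138452   7.14593961] jig [522.44893984 -69.25249539] sh [-0.18570753  0.14188856  0.27981748  0.01674997]
fence f t [ 0.66 -0.76]
fence n t [ 0.18 -0.44]
fence n s [ 0.02 -0.24]
fence foot s [-0.69 -0.11]
fence f s [-0.04  0.05]
hi far [0.63 0.08]
hi far [-0.27 -0.03]
hi near [-0.04 -0.21]
hi near [-0.24  0.68]
stop foot far [-0.06 -0.61]
stop top far [0.16 0.25]
stop top far s [ 0.6  -1.52]
ptr l [-0.27  0.87]
ptr r [-0.06  0.88]
ptr l [-0.43  0.63]
ptr r [-1.31  0.15]
ptr end [ 0.66 -0.43]
base lf [-0.12 -0.44]
base ln [0.12 0.42]
```

View pics/fit_s.png

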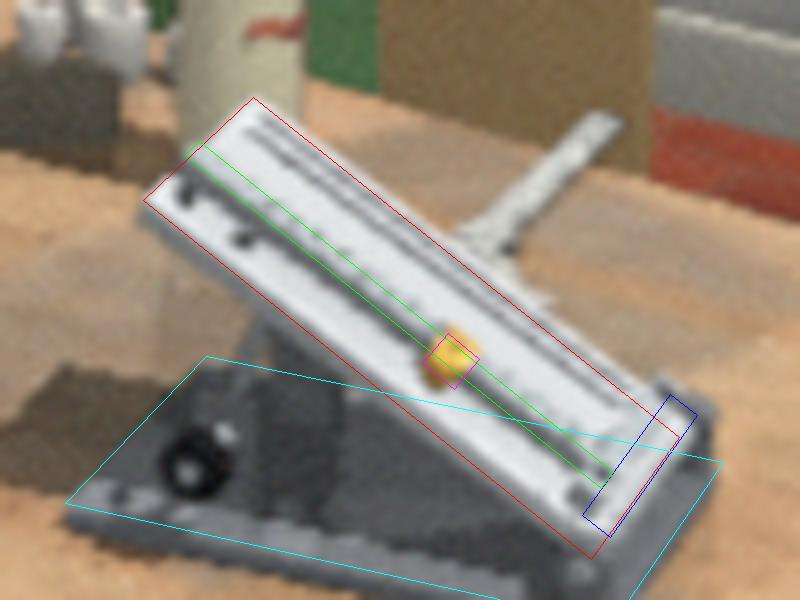

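View pics/fit_t.png

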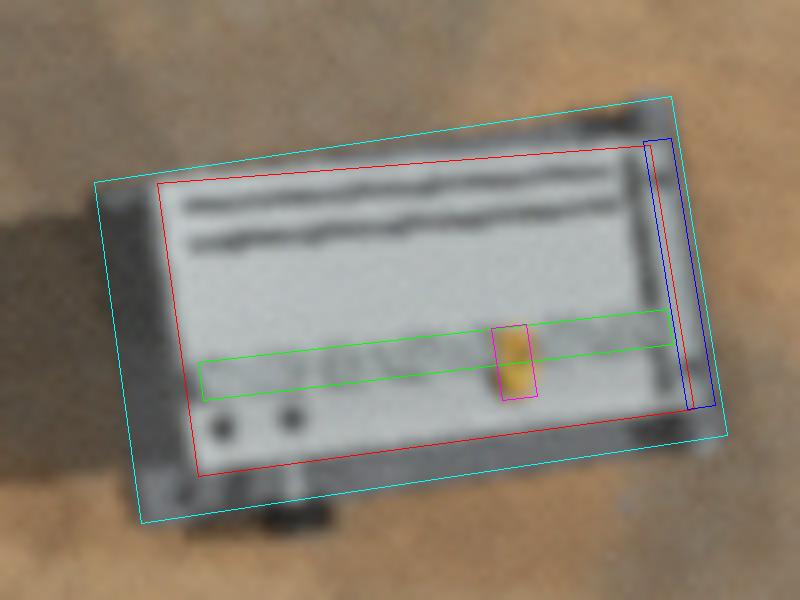

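```bash
cat > fitrack.py <<'E'
from h import *; import pickle
from scipy.optimize import least_squares
t,s=pickle.load(open("c0.pkl","rb"))
def o(x0,y0,k): return lambda u,v:np.array([u,v])/k+[x0,y0]-.5+.5/k
a=o(360,230,8); b=o(330,215,6)
def Q(p,l): c,s_=np.cos(p[2]),np.sin(p[2]); return np.array([p[0]+c*l[0]-s_*l[1],p[1]+s_*l[0]+c*l[1],l[2]])
F=[(t,a(125,62),(38,86,85),"fl"),(t,a(655,122),(38,-86,85),"fr"),(t,a(645,338),(-38,-86,85),"nr"),(t,a(105,275),(-38,86,85),"nl"),
(s,b(107,248),(-38,86,85),"nl"),(s,b(476,385),(-38,-86,85),"nr"),(s,b(552,318),(38,-86,85),"fr"),(s,b(190,188),(38,86,85),"fl"),(s,b(97,412),(-38,86,0),"nlb"),
(t,a(582,211),(-3,-40,155),"cap"),(s,b(426,166),(-3,-40,155),"cap"),(t,a(508,222),(-3,-40,91),"collar"),(s,b(412,300),(-3,-40,91),"collar s"),
]
def res(p): return np.concatenate([proj(c,Q(p,l))[0]+(p[3:5] if c is t else p[5:7])-u for c,u,l,n in F]+[p[3:]/.6])
r=least_squares(res,[515,-420,-.1,0,0,0,0],x_scale=[10,10,.1,1,1,1,1],loss='soft_l1');p=r.x
print(p[:2],np.degrees(p[2]),p[3:])
for f,q in zip(F,res(p)[:-4].reshape(-1,2)): print(f[3],q.round(2))
print("punch",Q(p,(-3,-40,120)),"awl",Q(p,(-3,40,120)))
cap=tri(t,a(582,211),s,b(426,168));print("cap tri",cap)
E
python3 fitrack.py
```

```text
[ 502.4984445  -384.47661876] -7.165327329060731 [-0.23580328  0.14573251  0.29412894  0.08988401]
fl [ 0.36 -1.83]
fr [ 0.03 -0.92]
nr [-0.71  1.32]
nl [0.15 0.56]
nl [-1.11  0.17]
nr [-0.1   0.71]
fr [ 0.85 -1.33]
fl [ 0.19 -1.25]
nlb [-1.52  1.1 ]
cap [0.36 0.  ]
cap [ 0.29 -0.38]
collar [ 0.35 -0.13]
collar s [-0.17  0.21]
punch [ 494.53256019 -423.79003488  120.        ] awl [ 504.51118661 -344.41480565  120.        ]
cap tri (array([ 494.49300876, -423.63515256,  152.64351121]), np.float64(0.8668481662703109))
```

```bash
cat > go.py <<'E'
from h import *
def pose():
    st=arm.sense(); r=st["ee_rot"]; return np.array(st["tool_pos"]),R.from_euler("xyz",r,degrees=True),st
def delta(pos,rot):
    p,r,st=pose(); d=r.inv().apply(np.array(pos)-p)/1000; w=(r.inv()*rot).as_rotvec()
    print("t",round(st["time_s"],2),"d",d.round(4),"w",w.round(4),"F",np.round(st["wrist_force"],1),"w",round(st["grip_width"],1)); return d,w
def down(yaw): return R.from_euler("xyz",[-90,0,yaw],degrees=True)
SEAT=np.array([526.2,-106.,78.2]); YAW,SL=8.5,32.1
def seatR(yaw=YAW,sl=SL):
    y,b=np.radians([yaw,sl]); u=np.array([-np.sin(y),np.cos(y),0]); ey=np.array([-np.cos(y),-np.sin(y),0]); z=np.array([0,0,1.])
    ex=np.cos(b)*u+np.sin(b)*z; return np.stack([ex,ey,np.cross(ex,ey)],1)
def jigtool():  # tool y=-ez, x = +ey (about -x world)
    M=seatR(); x=M[:,1]; y=-M[:,2]; return R.from_matrix(np.stack([x,y,np.cross(x,y)],1))
def seatpos(): # tcp in seat frame
    p,r,st=pose(); M=seatR(); return M.T@(p-SEAT), M.T@np.array(st["wrist_force"])
E
python3 - <<'E'
from go import *
d,w=delta([517.3,230.5,150],down(-176.6)); print(jigtool().as_euler("xyz",degrees=True))
E
```

```text
t 0.2 d [0.2588 0.0893 0.4325] w [-9.0000e-04  1.2286e+00  1.1000e-03] F [-0.4  0.3  1. ] w 87.4
[-122.1    0.  -171.5]
```

```bash
python3 -m jog '[{"dx":0.259,"dy":0.04,"dz":0.4325,"ry":1.2286,"hand":0.2},{"dx":0.259,"dy":0.04,"dz":0.4325,"ry":1.2286,"hand":0.2},{"dx":0.259,"dy":0.04,"dz":0.4325,"ry":1.2286,"hand":0.2},{"dx":0.259,"dy":0.04,"dz":0.4325,"ry":1.2286,"hand":0.2},{"dx":0.259,"dy":0.04,"dz":0.4325,"ry":1.2286,"hand":0.2},{"dx":0.259,"dy":0.04,"dz":0.4325,"ry":1.2286,"hand":0.2},{"dx":0.259,"dy":0.04,"dz":0.4325,"ry":1.2286,"hand":0.2},{"dx":0.259,"dy":0.04,"dz":0.4325,"ry":1.2286,"hand":0.2},{"dx":0.259,"dy":0.04,"dz":0.4325,"ry":1.2286,"hand":0.2},{"dx":0.259,"dy":0.09,"dz":0.4325,"ry":1.2286,"hand":0.2},{"dx":0.259,"dy":0.12,"dz":0.4325,"ry":1.2286,"hand":0.2},{"dx":0.259,"dy":0.14,"dz":0.4325,"ry":1.2286,"hand":0.2}]'
python3 - <<'E'
from go import *
delta([517.3,230.5,30],down(-176.6))
s=cam("scene");t=cam("top");crop(s,130,150,100,100,6,"s1");crop(t,120,190,110,100,6,"t1")
E
```

```text
t 0.2 d [0.2587 0.2093 0.4324] w [-9.0000e-04  1.2286e+00  1.1000e-03] F [-0.4  0.3  1. ] w 87.4schema error: expected keys hand, dx, dy, dz, rx, ry, rz
```

View pics/s1.png

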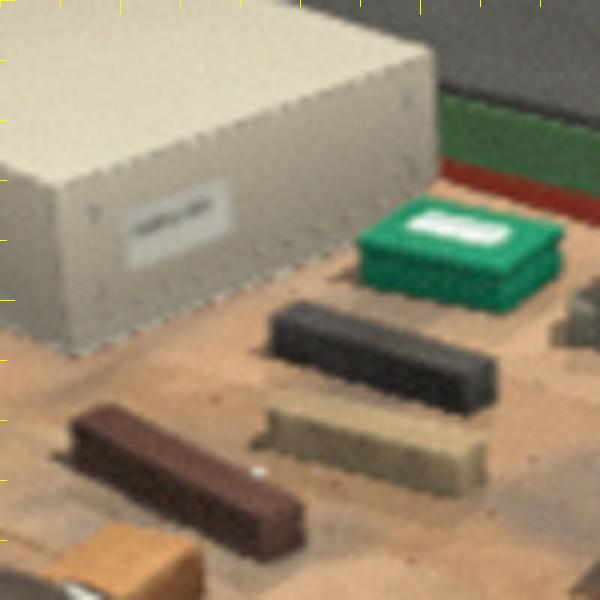

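View pics/t1.png

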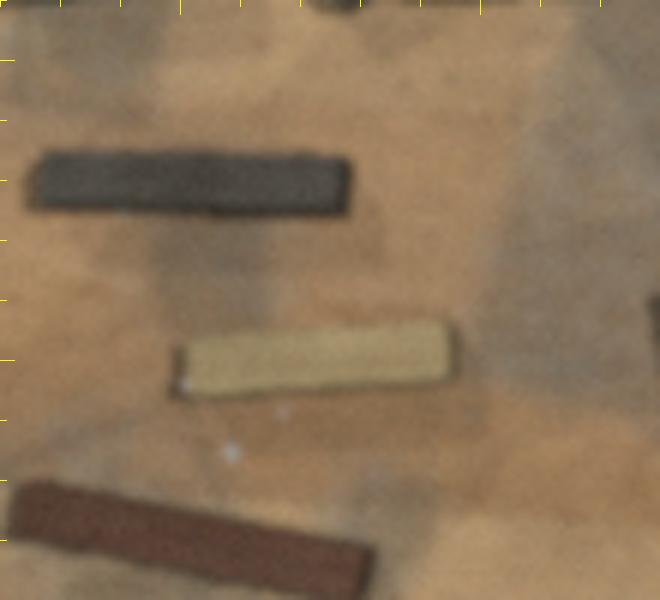

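```bash
python3 -m jog '[{"dx":0.259,"dy":0.04,"dz":0.4325,"rx":0,"ry":1.2286,"rz":0,"hand":0.2},{"dx":0.259,"dy":0.04,"dz":0.4325,"rx":0,"ry":1.2286,"rz":0,"hand":0.2},{"dx":0.259,"dy":0.04,"dz":0.4325,"rx":0,"ry":1.2286,"rz":0,"hand":0.2},{"dx":0.259,"dy":0.04,"dz":0.4325,"rx":0,"ry":1.2286,"rz":0,"hand":0.2},{"dx":0.259,"dy":0.04,"dz":0.4325,"rx":0,"ry":1.2286,"rz":0,"hand":0.2},{"dx":0.259,"dy":0.04,"dz":0.4325,"rx":0,"ry":1.2286,"rz":0,"hand":0.2},{"dx":0.259,"dy":0.04,"dz":0.4325,"rx":0,"ry":1.2286,"rz":0,"hand":0.2},{"dx":0.259,"dy":0.04,"dz":0.4325,"rx":0,"ry":1.2286,"rz":0,"hand":0.2},{"dx":0.259,"dy":0.04,"dz":0.4325,"rx":0,"ry":1.2286,"rz":0,"hand":0.2},{"dx":0.259,"dy":0.08,"dz":0.4325,"rx":0,"ry":1.2286,"rz":0,"hand":0.2},{"dx":0.259,"dy":0.11,"dz":0.4325,"rx":0,"ry":1.2286,"rz":0,"hand":0.2},{"dx":0.259,"dy":0.14,"dz":0.4325,"rx":0,"ry":1.2286,"rz":0,"hand":0.2}]'
python3 - <<'E'
from go import *
delta([517.3,230.5,30],down(-176.6)); print(pose()[0],pose()[2]["joints"])
s=cam("scene");t=cam("top");crop(s,130,150,100,100,6,"s1");crop(t,120,190,110,100,6,"t1")
delta([517.3,230.5,30],down(-176.6))
E
```

```text
time_s: 1.5
tool_pos: [517.9, 228.1, 97.2]
ee_rot: [-89.9, -0.1, -176.9]
wrist_force: [-0.4, 0.2, -0.1]
grip_width: 52.4
t 1.5 d [ 0.0004  0.0672 -0.0025] w [-0.0009 -0.0044  0.0019] F [-0.4  0.2 -0.1] w 52.4
[517.94615416 228.08129554  97.17682642] [ 4.01557516e+01  2.45868976e+01 -1.83969581e+01 -3.09199423e-02
 -4.71351636e+01 -3.69886594e+01]
t 1.6 d [-0.0029  0.065  -0.0027] w [-0.0054 -0.0026  0.0089] F [-0.   0.2 -1. ] w 51.7
```

View pics/s1.png

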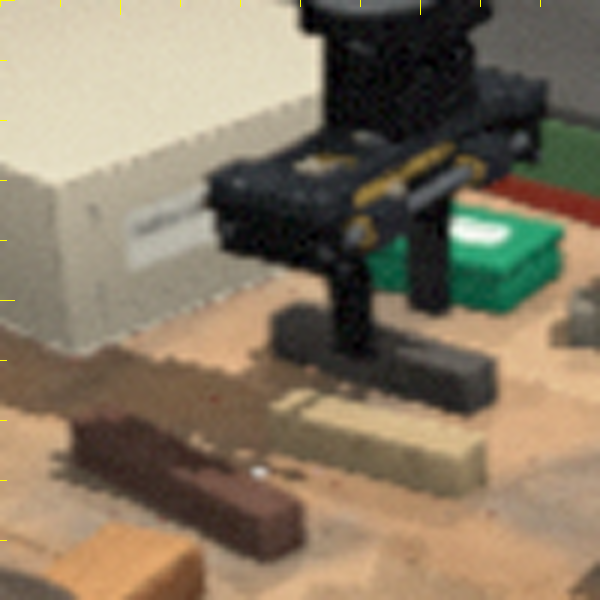

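View pics/t1.png

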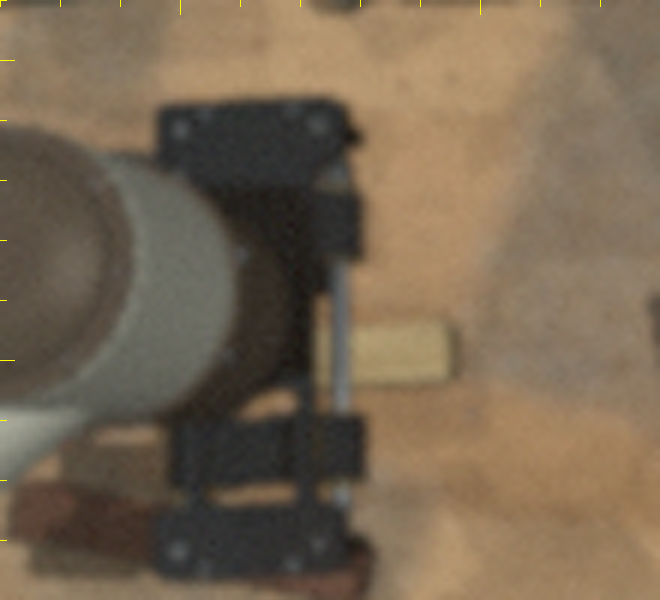

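```bash
python3 -m jog '[{"dx":0,"dy":0,"dz":0,"rx":0,"ry":0,"rz":0,"hand":0.2},{"dx":0,"dy":0,"dz":0,"rx":0,"ry":0,"rz":0,"hand":0.2}]'; python3 -m jog '[{"dx":0,"dy":0,"dz":0,"rx":0,"ry":0,"rz":0,"hand":0.2}]';python3 - <<'E'
from go import *
r0=down(-106.2); 
p=np.array([174.371,600.162,239.55])+r0.apply([259,140,432.5]); print("cmd",p, "cmd yaw",(r0*R.from_rotvec([0,1.2286,0])).as_euler("xyz",degrees=True))
delta([517.3,230.5,30],down(-176.6)); print(pose()[0])
E
```

```text
time_s: 1.8
tool_pos: [518.5, 232.1, 101.7]
ee_rot: [-90.1, 0.2, -176.5]
wrist_force: [1.1, 0.4, -0.3]
grip_width: 52.3
time_s: 1.9
tool_pos: [518.2, 232.0, 101.7]
ee_rot: [-90.1, 0.2, -176.5]
wrist_force: [-0.7, 1.3, 0.3]
grip_width: 52.0
cmd [517.43932259 230.78228205  99.55      ] cmd yaw [-9.00000000e+01  1.27222187e-14 -1.76593595e+02]
t 1.9 d [0.0012 0.0717 0.0017] w [ 0.0023  0.0013 -0.0035] F [-0.7  1.3  0.3] w 52.0
[518.19964343 232.04448415 101.73158552]
```

```bash
python3 -m jog '[{"dx":0,"dy":0.03,"dz":0,"rx":0,"ry":0,"rz":0,"hand":0.2},{"dx":0,"dy":0.055,"dz":0,"rx":0,"ry":0,"rz":0,"hand":0.2},{"dx":0,"dy":0.065,"dz":0,"rx":0,"ry":0,"rz":0,"hand":0.2},{"dx":0,"dy":0.0695,"dz":0,"rx":0,"ry":0,"rz":0,"hand":0.2},{"dx":0,"dy":0.0695,"dz":0,"rx":0,"ry":0,"rz":0,"hand":0.2},{"dx":0,"dy":0.0695,"dz":0,"rx":0,"ry":0,"rz":0,"hand":0.2},{"dx":0,"dy":0.0695,"dz":0,"rx":0,"ry":0,"rz":0,"hand":0.2}]'
python3 - <<'E'
from go import *
s=cam("scene");crop(s,130,150,100,100,6,"s2")
E
```

```text
time_s: 2.6
tool_pos: [518.1, 231.3, 31.2]
ee_rot: [-90.1, 0.1, -176.6]
wrist_force: [0.4, -0.6, 0.1]
grip_width: 52.4
```

View pics/s2.png

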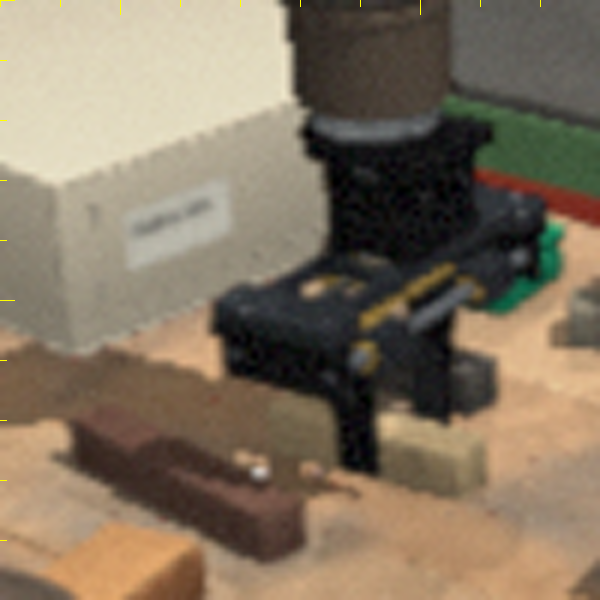

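```bash
python3 -m jog '[{"dx":0,"dy":0,"dz":0,"rx":0,"ry":0,"rz":0,"hand":-1},{"dx":0,"dy":0,"dz":0,"rx":0,"ry":0,"rz":0,"hand":-1},{"dx":0,"dy":0,"dz":0,"rx":0,"ry":0,"rz":0,"hand":-1},{"dx":0,"dy":0,"dz":0,"rx":0,"ry":0,"rz":0,"hand":-1},{"dx":0,"dy":0,"dz":0,"rx":0,"ry":0,"rz":0,"hand":-1},{"dx":0,"dy":0,"dz":0,"rx":0,"ry":0,"rz":0,"hand":-1}]'
python3 - <<'E'
from go import *
t,s=cam("top"),cam("scene")
st=pose();print(st[0],st[2]["grip_width"])
M=seatR(); print(M.round(3))
# via target: seat frame tcp
def tgt(x,y,z): return SEAT+M@np.array([x,y,z])
print("pre",tgt(-13+8,-8,60+17.5),"can",[atz(t,(208,160),193)])
delta(tgt(-5,-8,78),jigtool())
E
```

```text
time_s: 3.25
tool_pos: [517.5, 230.7, 30.1]
ee_rot: [-90.0, 0.0, -176.6]
wrist_force: [-0.6, -0.5, 0.8]
grip_width: 26.7
[517.4601523  230.77127906  30.08354043] 26.836532819203303
[[-0.125 -0.989  0.079]
 [ 0.838 -0.148 -0.526]
 [ 0.531  0.     0.847]]
pre [ 540.82548248 -149.73763573  141.19495601] can [array([722.03815292, 121.5308921 , 193.        ])]
t 3.35 d [-0.0007 -0.1115  0.3815] w [-0.5599 -0.0865 -0.025 ] F [-0.7  0.5 -0.2] w 26.8
```

```bash
python3 -m jog '[{"dx":0,"dy":-0.03,"dz":0,"rx":0,"ry":0,"rz":0,"hand":-1},{"dx":0,"dy":-0.07,"dz":0,"rx":0,"ry":0,"rz":0,"hand":-1},{"dx":0,"dy":-0.12,"dz":0.01,"rx":0,"ry":0,"rz":0,"hand":-1},{"dx":0,"dy":-0.15,"dz":0.05,"rx":-0.1,"ry":-0.015,"rz":0,"hand":-1},{"dx":0,"dy":-0.17,"dz":0.09,"rx":-0.2,"ry":-0.03,"rz":-0.01,"hand":-1},{"dx":0,"dy":-0.17,"dz":0.135,"rx":-0.3,"ry":-0.045,"rz":-0.012,"hand":-1},{"dx":0,"dy":-0.17,"dz":0.18,"rx":-0.4,"ry":-0.06,"rz":-0.016,"hand":-1},{"dx":0,"dy":-0.17,"dz":0.225,"rx":-0.5,"ry":-0.075,"rz":-0.02,"hand":-1},{"dx":0,"dy":-0.17,"dz":0.27,"rx":-0.56,"ry":-0.0865,"rz":-0.025,"hand":-1},{"dx":0,"dy":-0.17,"dz":0.31,"rx":-0.56,"ry":-0.0865,"rz":-0.025,"hand":-1},{"dx":0,"dy":-0.17,"dz":0.345,"rx":-0.56,"ry":-0.0865,"rz":-0.025,"hand":-1},{"dx":-0.0007,"dy":-0.16,"dz":0.37,"rx":-0.56,"ry":-0.0865,"rz":-0.025,"hand":-1}]'
python3 - <<'E'
from go import *
M=seatR(); delta(SEAT+M@np.array([-5,-8,60]),jigtool())
E
```

```text
time_s: 4.55
tool_pos: [540.5, -141.7, 190.4]
ee_rot: [-122.0, 0.1, -171.6]
wrist_force: [0.4, 1.0, -1.3]
grip_width: 26.8
t 4.55 d [0.001  0.055  0.0328] w [-0.0016 -0.0013 -0.0027] F [ 0.4  1.  -1.3] w 26.8
```

```bash
python3 -m jog '[{"dx":0.0,"dy":0.025,"dz":0.02,"rx":0,"ry":0,"rz":0,"hand":-1},{"dx":0.0,"dy":0.045,"dz":0.0325,"rx":0,"ry":0,"rz":0,"hand":-1},{"dx":0.0,"dy":0.06,"dz":0.0325,"rx":0,"ry":0,"rz":0,"hand":-1},{"dx":0.001,"dy":0.068,"dz":0.0325,"rx":0,"ry":0,"rz":0,"hand":-1},{"dx":0.001,"dy":0.068,"dz":0.0325,"rx":0,"ry":0,"rz":0,"hand":-1},{"dx":0.001,"dy":0.068,"dz":0.0325,"rx":0,"ry":0,"rz":0,"hand":-1},{"dx":0.001,"dy":0.068,"dz":0.0325,"rx":0,"ry":0,"rz":0,"hand":-1}]'
python3 - <<'E'
from go import *
t,s=cam("top"),cam("scene")
crop(s,230,165,110,100,7,"s3");crop(t,235,200,110,85,7,"t3")
print(seatpos())
M=seatR(); delta(SEAT+M@np.array([-5,-8,45]),jigtool())
E
```

```text
time_s: 5.25
tool_pos: [538.5, -130.5, 116.2]
ee_rot: [-122.0, 0.1, -171.5]
wrist_force: [0.2, 0.6, -1.1]
grip_width: 26.8
(array([-1.84388712, -8.37572246, 45.90228425]), array([-1.00269353,  0.29169631, -1.90352334]))
t 5.35 d [0.0004 0.0009 0.0032] w [-0.0008  0.0009 -0.0015] F [-0.3  0.1 -2.1] w 26.6
```

View pics/s3.png

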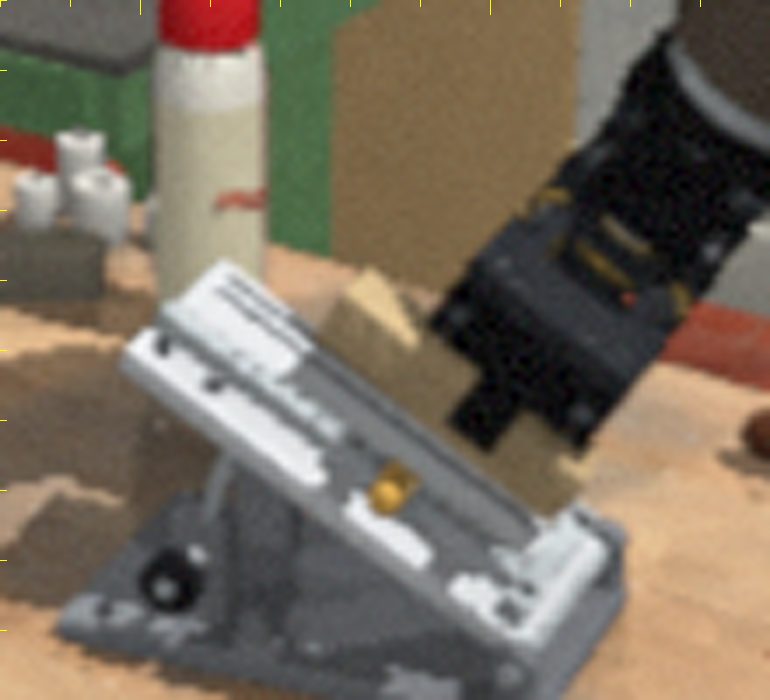

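View pics/t3.png

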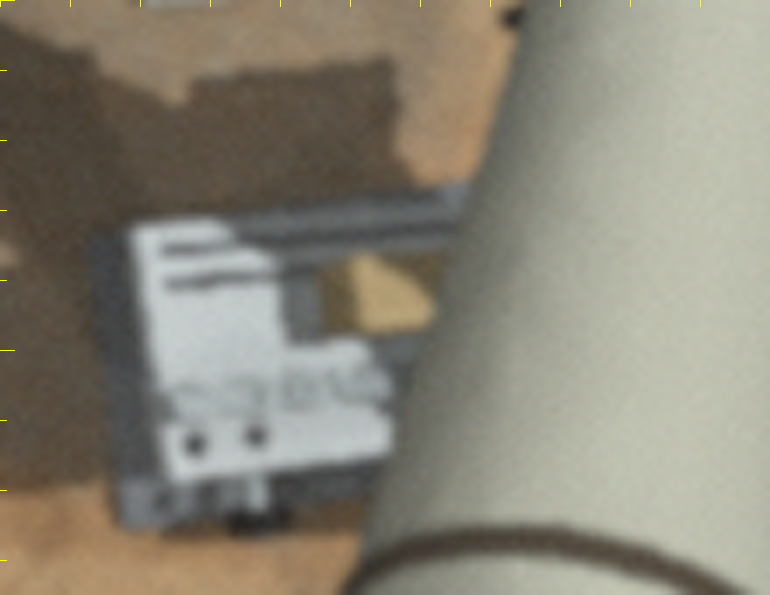

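```bash
python3 -m jog '[{"dx":0.0,"dy":0.006,"dz":0.003,"rx":0,"ry":0,"rz":0,"hand":-1},{"dx":0.0,"dy":0.012,"dz":0.003,"rx":0,"ry":0,"rz":0,"hand":-1},{"dx":0.0,"dy":0.012,"dz":0.003,"rx":0,"ry":0,"rz":0,"hand":-1},{"dx":0.0,"dy":0.012,"dz":0.003,"rx":0,"ry":0,"rz":0,"hand":-1}]'
python3 -c "
from go import *
print(seatpos())"
python3 -m jog '[{"dx":0.0,"dy":0.001,"dz":0.0,"rx":0,"ry":0,"rz":0,"hand":-1},{"dx":0.0,"dy":0.002,"dz":0.0,"rx":0,"ry":0,"rz":0,"hand":-1},{"dx":0.0,"dy":0.002,"dz":0.0,"rx":0,"ry":0,"rz":0,"hand":-1}]'
python3 -c "
from go import *
print(seatpos())"
```

```text
time_s: 5.75
tool_pos: [537.3, -126.3, 103.3]
ee_rot: [-122.1, -0.0, -171.5]
wrist_force: [1.9, 0.2, 0.1]
grip_width: 26.8
(array([-5.08098138, -7.97469668, 32.77889277]), array([-0.00366019, -1.8738947 ,  0.08523172]))
time_s: 6.05
tool_pos: [537.3, -125.7, 102.7]
ee_rot: [-122.1, 0.0, -171.5]
wrist_force: [-0.1, -1.1, 3.7]
grip_width: 27.0
(array([-4.84965124, -8.03875284, 31.93146504]), array([1.0597114 , 0.26741824, 3.68439318]))
```

```bash
python3 -m jog '[{"dx":0.0,"dy":0.0,"dz":0.003,"rx":0,"ry":0,"rz":0,"hand":-1},{"dx":0.0,"dy":0.0,"dz":0.005,"rx":0,"ry":0,"rz":0,"hand":-1},{"dx":0.0,"dy":0.0,"dz":0.005,"rx":0,"ry":0,"rz":0,"hand":-1}]'
python3 -c "
from go import *
print(seatpos())"
python3 -m jog '[{"dx":0.0,"dy":0.0,"dz":0.001,"rx":0,"ry":0,"rz":0,"hand":-1},{"dx":0.0,"dy":0.0,"dz":0.002,"rx":0,"ry":0,"rz":0,"hand":-1},{"dx":0.0,"dy":0.0,"dz":0.002,"rx":0,"ry":0,"rz":0,"hand":-1}]'
python3 -c "
from go import *
print(seatpos())"
```

```text
time_s: 6.35
tool_pos: [538.2, -129.9, 100.4]
ee_rot: [-122.1, 0.1, -171.5]
wrist_force: [-0.3, -0.9, 5.6]
grip_width: 27.0
(array([-9.72721799, -8.38029648, 32.27852132]), array([2.21871573, 0.39945339, 5.16418143]))
time_s: 6.65
tool_pos: [538.5, -131.4, 99.6]
ee_rot: [-122.1, 0.1, -171.5]
wrist_force: [0.1, 0.2, 6.7]
grip_width: 26.7
(array([-11.47639309,  -8.4535638 ,  32.40719527]), array([ 3.70486637, -0.09669782,  5.57989741]))
```

```bash
python3 -m jog '[{"dx":0.0,"dy":0.0,"dz":0.001,"rx":0,"ry":0,"rz":0,"hand":-1},{"dx":0.0,"dy":0.0,"dz":0.002,"rx":0,"ry":0,"rz":0,"hand":-1},{"dx":0.0,"dy":0.0,"dz":0.002,"rx":0,"ry":0,"rz":0,"hand":-1}]'
python3 -c "
from go import *
print(seatpos())
s=cam('scene');crop(s,230,165,110,100,7,'s4')"
```

```text
time_s: 6.95
tool_pos: [538.9, -133.1, 98.6]
ee_rot: [-122.1, 0.1, -171.5]
wrist_force: [0.4, -0.7, 8.2]
grip_width: 26.5
(array([-13.40047651,  -8.53228486,  32.52192575]), array([ 3.67152274, -0.33629724,  7.33681719]))
```

View pics/s4.png

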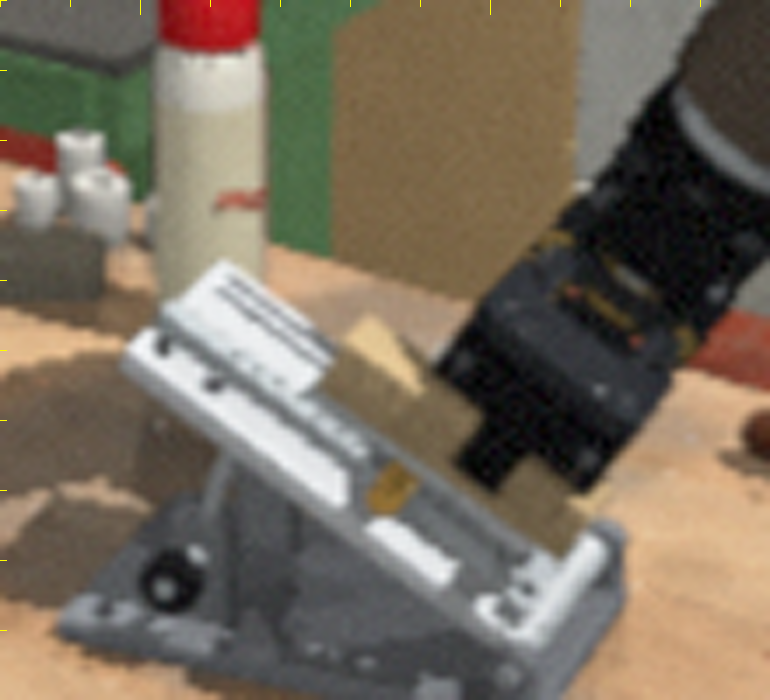

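```bash
python3 -m jog '[{"dx":0.0,"dy":-0.0005,"dz":0.001,"rx":0,"ry":0,"rz":0,"hand":-1},{"dx":0.0,"dy":-0.0005,"dz":0.002,"rx":0,"ry":0,"rz":0,"hand":-1},{"dx":0.0,"dy":-0.0005,"dz":0.002,"rx":0,"ry":0,"rz":0,"hand":-1}]'
python3 -c "
from go import *
print(seatpos())"
python3 -m jog '[{"dx":0.0,"dy":-0.0005,"dz":0.001,"rx":0,"ry":0,"rz":0,"hand":-1},{"dx":0.0,"dy":-0.0005,"dz":0.002,"rx":0,"ry":0,"rz":0,"hand":-1},{"dx":0.0,"dy":-0.0005,"dz":0.002,"rx":0,"ry":0,"rz":0,"hand":-1}]'
python3 -c "
from go import *
print(seatpos(),pose()[2]['ft_torque'])"
```

```text
time_s: 7.3
tool_pos: [539.1, -135.0, 97.7]
ee_rot: [-122.1, 0.1, -171.5]
wrist_force: [0.4, 0.1, 6.8]
grip_width: 26.5
(array([-15.53027482,  -8.42693331,  32.75849374]), array([ 3.63668318, -0.43065195,  5.74537652]))
time_s: 7.6
tool_pos: [539.2, -136.9, 96.7]
ee_rot: [-122.1, 0.1, -171.5]
wrist_force: [-0.6, 0.5, 5.9]
grip_width: 26.9
(array([-17.70015001,  -8.27084227,  32.90360737]), array([3.58298751, 0.49127555, 4.71418457])) [-0.26339443 -0.05849114  0.01941356]
```

```bash
python3 -m jog '[{"dx":0.0,"dy":-0.0003,"dz":0.001,"rx":0,"ry":0,"rz":0,"hand":-1},{"dx":0.0,"dy":-0.0003,"dz":0.002,"rx":0,"ry":0,"rz":0,"hand":-1},{"dx":0.0,"dy":-0.0003,"dz":0.002,"rx":0,"ry":0,"rz":0,"hand":-1}]'
python3 -c "
from go import *
print(seatpos(),pose()[2]['ft_torque'])
s=cam('scene');crop(s,280,210,60,60,12,'s5')"
```

```text
time_s: 7.9
tool_pos: [539.4, -138.7, 95.7]
ee_rot: [-122.1, 0.1, -171.5]
wrist_force: [-0.5, 0.0, 4.9]
grip_width: 26.5
(array([-19.74938725,  -8.21644156,  33.08025839]), array([2.67216045, 0.49071706, 4.10818261])) [-0.3817225  -0.1217395  -0.03081164]
```

View pics/s5.png

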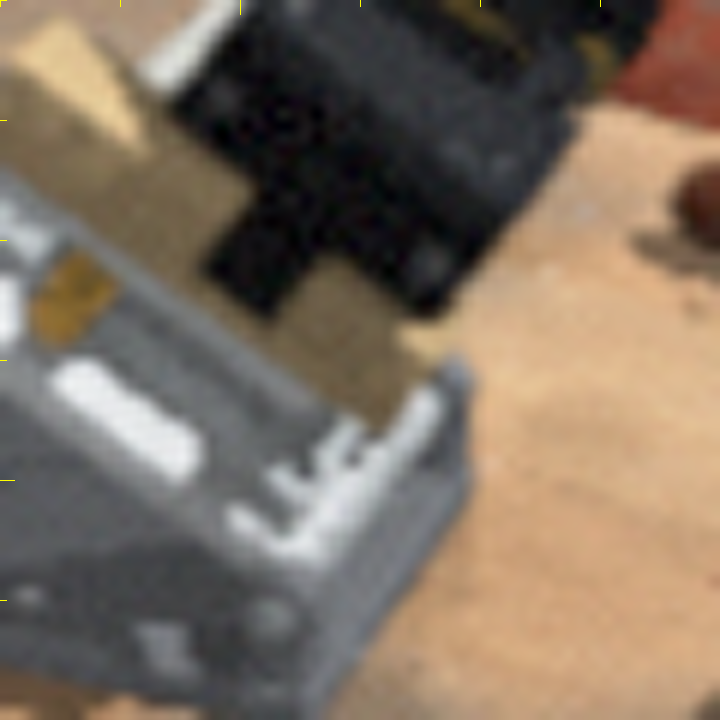

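```bash
cat > ov.py <<'E'
from go import *
def overlay(c,ctr,x0,y0,w,h,k,name,sh=(0,0),extra=()):
    M=seatR(); im=np.ascontiguousarray(c["pixels"][y0:y0+h,x0:x0+w,::-1]); im=cv2.resize(im,None,fx=k,fy=k,interpolation=cv2.INTER_CUBIC)
    def L(a,b,col):
        q=[(proj(c,SEAT+M@np.array(v,float))[0]+sh-[x0,y0]+.5)*k for v in(a,b)]; cv2.line(im,*[tuple(int(i) for i in z) for z in q],col,1)
    def box(cx,cy,cz,col,a=60,b=13.5,d=13.5):
        V=[(cx+i*a,cy+j*b,cz+l*d) for i in(-1,1) for j in(-1,1) for l in(-1,1)]
        for i in range(8):
            for j in range(i):
                if sum(abs(np.sign(V[i][m]-V[j][m])) for m in range(3))==1: L(V[i],V[j],col)
    box(*ctr,(0,0,255)); box(-66,0,-7.5,(255,0,0),6,30,6)
    cv2.imwrite(f"pics/{name}.png",im)
E
python3 -c "
from ov import *
s=cam('scene'); sp=seatpos()[0]; overlay(s,sp+[13,0,-16.5],270,190,75,75,9,'ov1',(-.2,0))"
```

```text
(no output)
```

View pics/ov1.png

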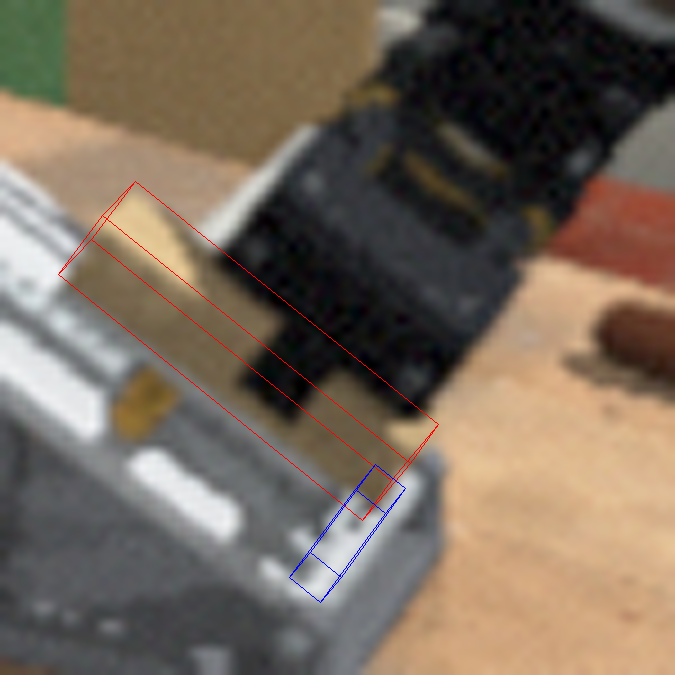

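```bash
cat > ov2.py <<'E'
from go import *; import sys,pickle
t,s=pickle.load(open("c0.pkl","rb"))
def ovp(png,c,x0,y0,k,ctr,out,sh=(0,0),ang=0):
    im=cv2.imread(png);M=seatR()
    a=np.radians(ang)
    def L(a_,b_,col):
        q=[(proj(c,SEAT+M@np.array(v,float))[0]+sh-[x0,y0]+.5)*k for v in(a_,b_)]; cv2.line(im,*[tuple(int(i) for i in z) for z in q],col,1)
    def box(ct,col,h):
        S=[np.array((i,j,l)) for i in(-1,1) for j in(-1,1) for l in(-1,1)]
        for i in range(8):
            for j in range(i):
                if np.sum(S[i]!=S[j])==1: L(ct+S[i]*h,ct+S[j]*h,col)
    box(np.array(ctr),(0,0,255),np.array([60,13.5,13.5])); box(np.array([-66,2,-7.5]),(255,0,0),np.array([6,46,6])); box(np.array([32,19.5,-8.5]),(0,255,0),np.array([91,6,5]))
    cv2.imwrite(out,im)
E
python3 -c "
from ov2 import *
ovp('pics/s3.png',s,230,165,7,(11.2,-8.4,29.4),'pics/ov3.png')
ovp('pics/s5.png',s,280,210,12,(-6.75,-8.2,16.6),'pics/ov5.png')
"
```

```text
(no output)
```

View pics/ov3.png

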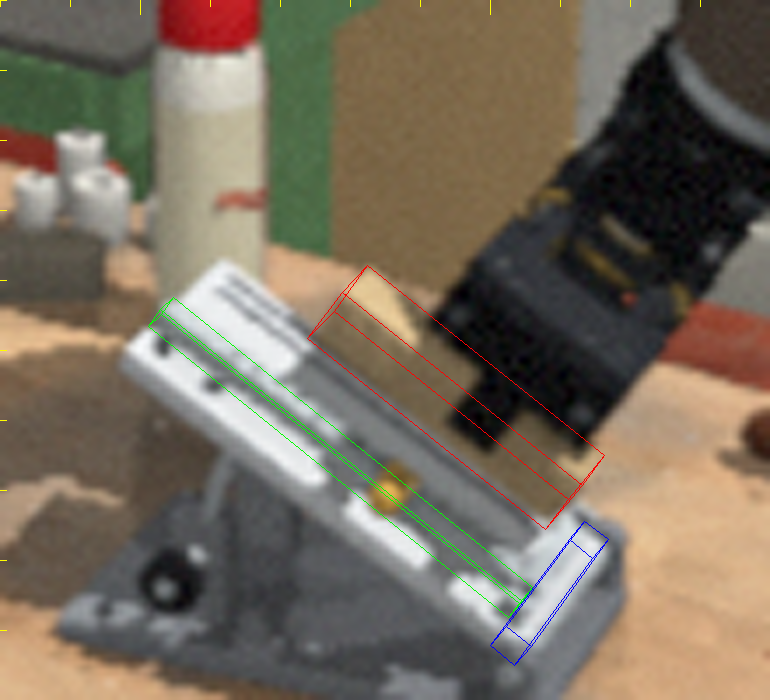

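View pics/ov5.png

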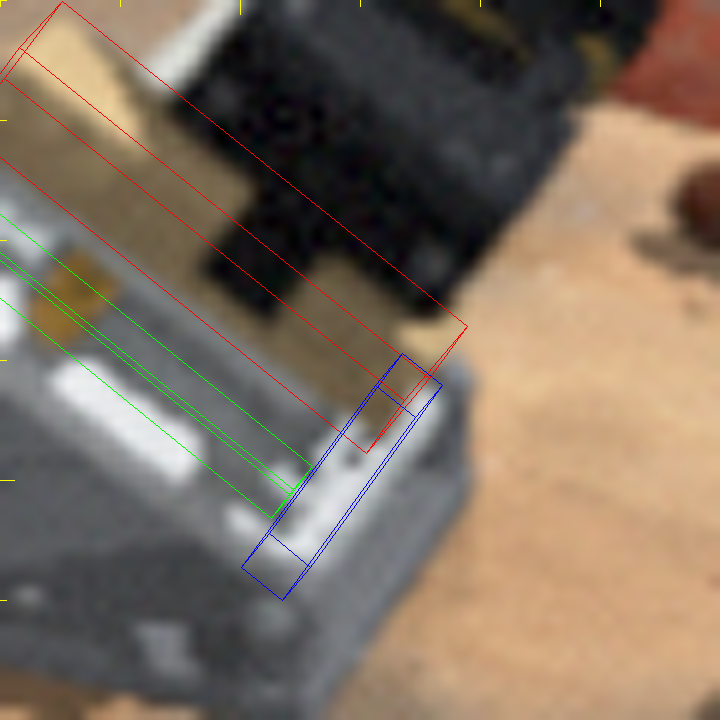

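```bash
python3 -m jog '[{"dx":0.0,"dy":-0.008,"dz":0.0,"rx":0,"ry":0,"rz":0,"hand":-1},{"dx":0.0,"dy":-0.012,"dz":-0.01,"rx":0,"ry":0,"rz":0,"hand":-1},{"dx":0.0,"dy":-0.012,"dz":-0.024,"rx":0,"ry":0,"rz":0,"hand":-1},{"dx":0.0,"dy":-0.012,"dz":-0.027,"rx":0,"ry":0,"rz":0,"hand":-1},{"dx":0.0,"dy":-0.012,"dz":-0.027,"rx":0,"ry":0,"rz":0,"hand":-1},{"dx":0.0,"dy":-0.012,"dz":-0.027,"rx":0,"ry":0,"rz":0,"hand":-1}]'
python3 -c "
from go import *
print(seatpos())
s=cam('scene');crop(s,250,180,80,75,9,'s6')
from ov2 import ovp
ovp('pics/s6.png',s,250,180,9,seatpos()[0]+[13,0,-16.5],'pics/ov6.png')"
```

```text
time_s: 8.6
tool_pos: [536.5, -121.9, 119.3]
ee_rot: [-122.1, -0.0, -171.5]
wrist_force: [-0.3, 0.5, -1.2]
grip_width: 26.4
(array([ 7.2116873 , -7.81918179, 44.01647897]), array([-0.21410079,  0.19521322, -1.30900673]))
```

View pics/ov6.png

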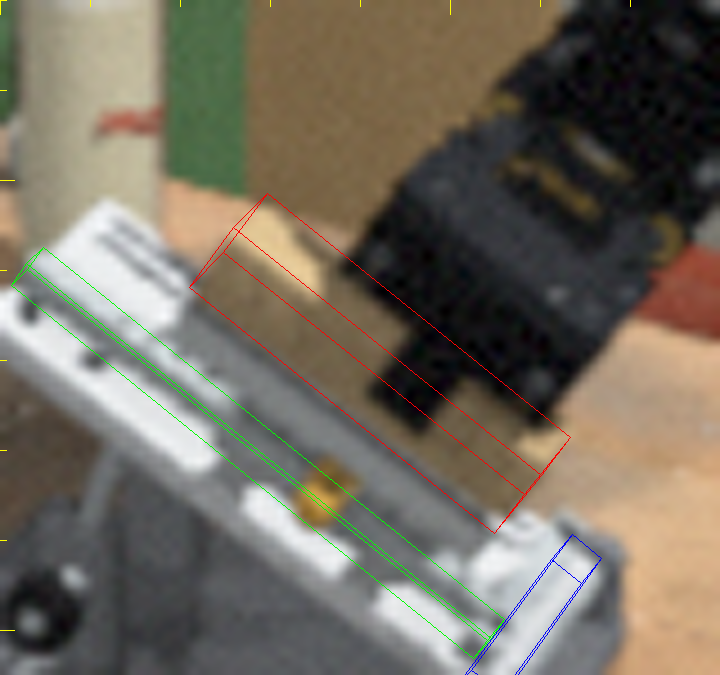

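View pics/s6.png

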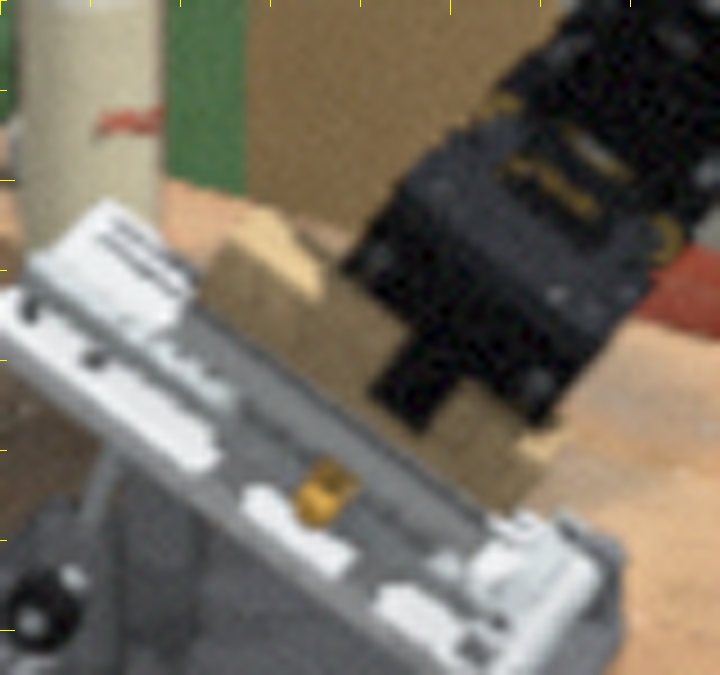

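```bash
python3 - <<'E'
from h import *; import pickle
t,s=pickle.load(open("c0.pkl","rb"))
def z(c,x0,y0,w,h,k,n):
    im=c["pixels"][y0:y0+h,x0:x0+w,::-1].astype(float); im=np.clip((im-90)*1.7,0,255).astype(np.uint8)
    cv2.imwrite(n,cv2.resize(im,None,fx=k,fy=k,interpolation=cv2.INTER_CUBIC))
z(s,290,230,35,30,22,"pics/z1.png"); z(t,305,222,25,45,13,"pics/z2.png")
E
```

View pics/z1.png

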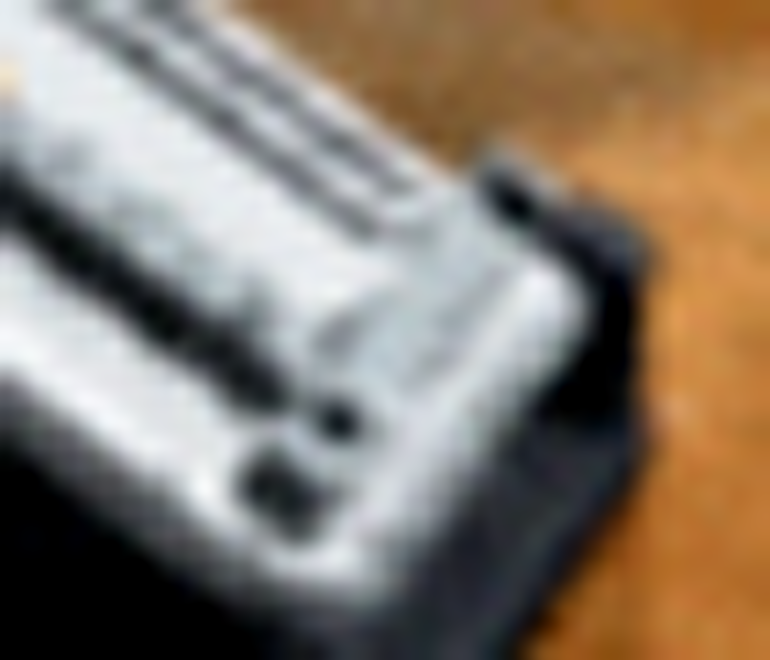

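View pics/z2.png

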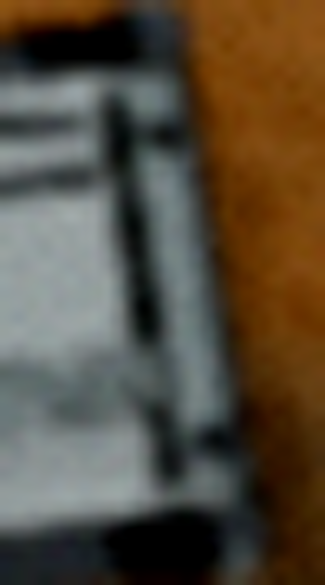

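```bash
python3 - <<'E'
from h import *; import pickle
from go import SEAT,seatR
t,s=pickle.load(open("c0.pkl","rb"));M=seatR()
for a,b in [((320.65,255.35),(302.2,251.8)),((316.4,231.5),(312.7,238.6)),((320.65,255.35),(305.,248.4))]:
    p,e=tri(t,a,s,b); print(p.round(1),e.round(1),(M.T@(p-SEAT)).round(1))
E
```

```text
[ 498.6 -160.2   45.3] 6.4 [-59.5  35.3  -1.5]
[ 564.7 -152.6   52.8] 2.4 [-57.4 -31.2   6. ]
[ 500.3 -162.9   55.5] 2.0 [-56.5  34.    8.6]
```

```bash
python3 - <<'E'
s=open("fitjig.py").read()
s=s.replace('"stop foot near")','"stop foot near","stop foot far","stop top far","stop top far s")')
s=s.replace("(p[5]-123)*.5","(p[5]-123)*.01")
s=s.replace("F=[ (t,a3","z1=o(290,230,22);z2=o(305,222,13)\nF=[(t,z2(210,440),lambda p:P(p,(-66,p[14],-1.5)),'scr n t'),(s,z1(340,415),lambda p:P(p,(-66,p[14],-1.5)),'scr n s'),(t,z2(155,130),lambda p:P(p,(-66,p[15],-1.5)),'scr f t'),(s,z1(510,200),lambda p:P(p,(-66,p[15],-1.5)),'scr f s'),\n (t,a3",1)
s=s.replace("0,0,0,0.])","0,0,0,0.,33,-33])").replace("1,1,1,1])","1,1,1,1,5,5])").replace('p[10:],','p[10:],')
open("fitjig.py","w").write(s)
E
python3 fitjig.py
```

```text
seat [ 524.74343816 -101.18848656   86.78299521] yaw,slope [ 8.74763153 29.3283625 ] xh,yn,px [ 1.14750091e+02  4.61546344e+01 -5.15366344e-02] jig [522.60407236 -69.35373092] sh [-2.29702535e-01  1.51398903e-01  3.33153345e-01  5.97009932e-04
  3.28871438e+01 -3.14667372e+01]
scr n t [-0.23 -0.26]
scr n s [-0.11  0.65]
scr f t [ 0.09 -0.04]
scr f s [-0.16 -0.06]
fence f t [ 0.48 -0.44]
fence n t [ 0.   -0.13]
fence n s [-0.18 -0.03]
fence foot s [-0.76  0.2 ]
fence f s [-0.25  0.27]
hi far [ 0.49 -0.26]
hi far [-0.12  0.04]
hi near [ 0.15 -0.13]
hi near [-0.34  0.3 ]
ptr l [ 0.07 -0.38]
ptr r [ 0.41 -0.53]
ptr l [0.01 0.69]
ptr r [-0.73  0.16]
ptr end [ 1.18 -0.35]
base lf [-0.15 -0.43]
base ln [0.14 0.42]
```

View pics/fit_s.png

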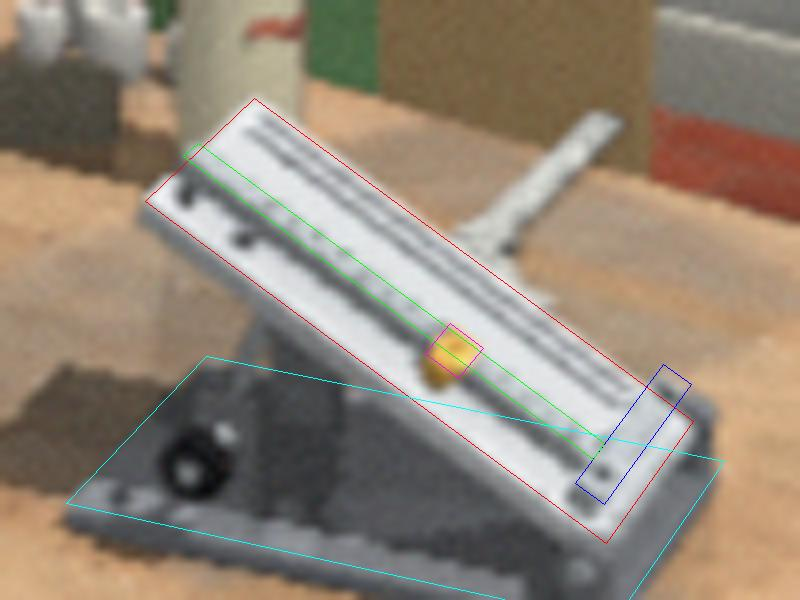

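View pics/fit_t.png

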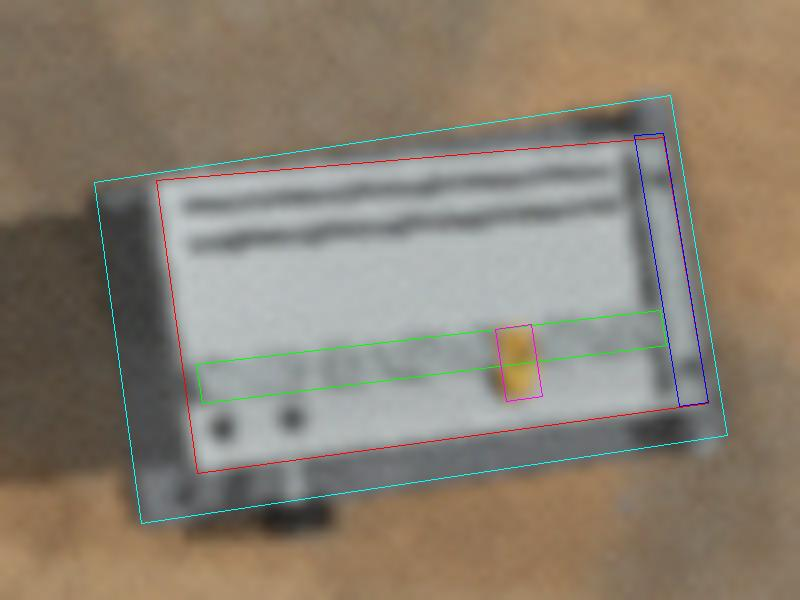

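```bash
python3 - <<'E'
s=open("fitjig.py").read()
s=s.replace("F=[(t,z2","F=[(s,sj(692,426),lambda p:P(p,(p[5]-195,p[6]-92,-13.5)),'low far s'),(s,sj(603,546),lambda p:P(p,(p[5]-195,p[6],-13.5)),'low near s'),(s,z1(283,377),lambda p:P(p,(p[16],25.5,-3.5)),'fence low top s'),(s,z1(258,403),lambda p:P(p,(p[17],25.5,-13.5)),'fence low foot'),(s,b1(450,425),lambda p:P(p,(p[18],25.5,-3.5)),'fence mid top'),(t,z2(135,200),lambda p:P(p,(-60,p[19],-1.5)),'stop inner t'),\n(t,z2(170,400),lambda p:P(p,(-60,p[20],-1.5)),'stop inner t'),\n(t,z2",1)
s=s.replace(",33,-33])",",33,-33,-58,-58,10,-10,20])").replace("1,1,1,1,5,5])","1,1,1,1,5,5,5,5,5,5,5])")
open("fitjig.py","w").write(s)
E
python3 fitjig.py
```

```text
seat [ 524.79533223 -100.76233427   86.89535143] yaw,slope [ 8.62958104 29.49004724] xh,yn,px [114.27428598  46.94952171  -0.52715368] jig [522.43330488 -69.51116622] sh [-2.74219595e-01  1.64701681e-01  3.86883081e-01  5.50706853e-03
  3.27738231e+01 -3.15317351e+01 -5.70946321e+01 -5.66385679e+01
  1.45809146e+01 -1.73687379e+01  2.44341082e+01]
low far s [ 0.02 -0.44]
low near s [ 0.23 -0.21]
fence low top s [ 0.26 -0.36]
fence low foot [-0.52  0.79]
fence mid top [-0.45  0.65]
stop inner t [ 0.44 -0.07]
stop inner t [ 0.26 -0.04]
scr n t [-0.49 -0.25]
scr n s [-0.24  0.61]
scr f t [-0.12 -0.02]
scr f s [-0.25 -0.08]
fence f t [ 0.46 -0.57]
fence n t [-0.02 -0.25]
fence n s [-0.04 -0.12]
fence foot s [-0.63  0.1 ]
fence f s [-0.1   0.18]
hi far [ 0.55 -0.09]
hi far [-0.07  0.06]
hi near [ 0.14 -0.12]
hi near [-0.35  0.49]
ptr l [ 0.13 -0.37]
ptr r [ 0.46 -0.5 ]
ptr l [-0.06  0.66]
ptr r [-0.8   0.14]
ptr end [ 1.1  -0.38]
base lf [-0.1  -0.44]
base ln [0.1  0.42]
```

View pics/fit_s.png

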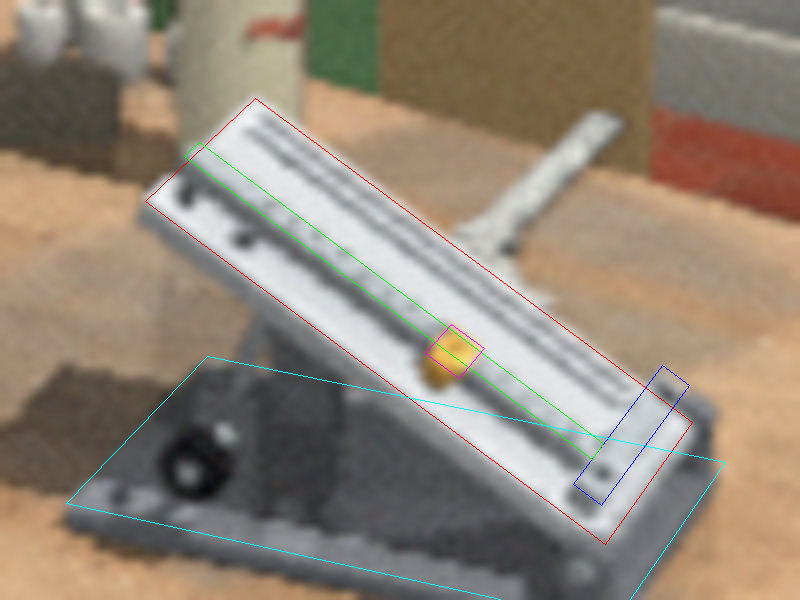

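```bash
sed -i 's/^SEAT=.*/SEAT=np.array([524.8,-100.8,86.9]); YAW,SL=8.63,29.5/' go.py; python3 -c "
from go import *
print(seatpos()); M=seatR()
p,r,st=pose()
delta(SEAT+M@np.array([-3,-20,24]),r)"
```

```text
(array([-3.99830974, -8.33272237, 39.31638741]), array([-1.02359256,  0.89252889, -0.44438612]))
t 8.65 d [-0.0117  0.0154 -0.0003] w [0. 0. 0.] F [-0.8 -0.8 -0.9] w 26.6
```

```bash
python3 -m jog '[{"dx":-0.008,"dy":0.005,"dz":0,"rx":0,"ry":0,"rz":0,"hand":-1},{"dx":-0.0117,"dy":0.012,"dz":0,"rx":0,"ry":0,"rz":0,"hand":-1},{"dx":-0.0117,"dy":0.0155,"dz":0,"rx":0,"ry":0,"rz":0,"hand":-1},{"dx":-0.0117,"dy":0.0155,"dz":0,"rx":0,"ry":0,"rz":0,"hand":-1},{"dx":-0.0117,"dy":0.0155,"dz":0,"rx":0,"ry":0,"rz":0,"hand":-1}]'
python3 -c "
from go import *
print(seatpos())
s=cam('scene');crop(s,250,180,80,75,9,'s7')"
python3 -m jog '[{"dx":0,"dy":0.001,"dz":0,"rx":0,"ry":0,"rz":0,"hand":-1},{"dx":0,"dy":0.003,"dz":0,"rx":0,"ry":0,"rz":0,"hand":-1},{"dx":0,"dy":0.003,"dz":0,"rx":0,"ry":0,"rz":0,"hand":-1}]'
python3 -c "
from go import *
print(seatpos())"
```

```text
time_s: 9.15
tool_pos: [546.8, -112.3, 105.9]
ee_rot: [-122.1, -0.0, -171.5]
wrist_force: [0.9, 0.1, -0.6]
grip_width: 26.6
(array([ -3.43816032, -20.05716936,  23.79289425]), array([-0.3500205 , -0.86392904, -0.52413438]))
time_s: 9.5
tool_pos: [546.5, -110.7, 103.6]
ee_rot: [-122.1, -0.0, -171.5]
wrist_force: [-0.1, -0.0, -0.8]
grip_width: 26.4
(array([ -3.14274661, -20.01628754,  20.9477291 ]), array([-0.38483664,  0.05481774, -0.68171766]))
```

View pics/s7.png

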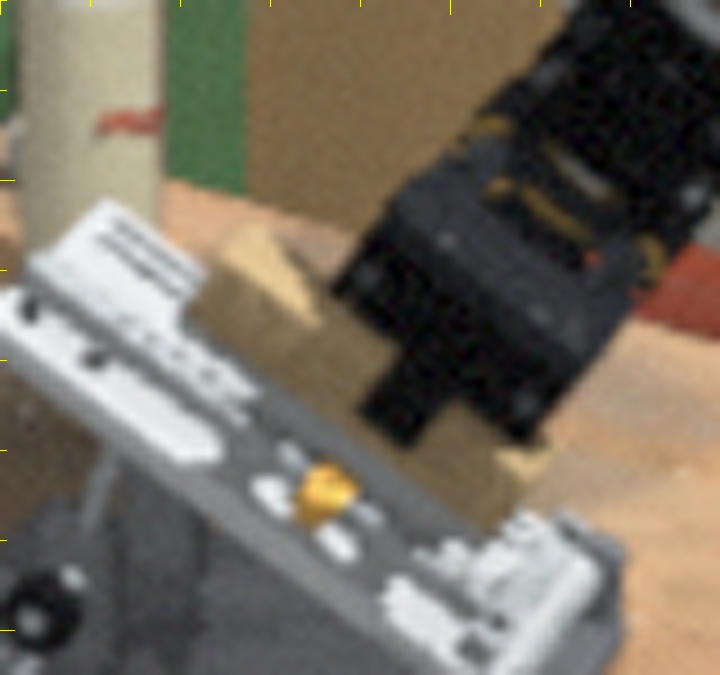

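Parallel to the bed, no contact yet; keep lowering gently.

```bash

python3 -m jog '[{"dx":0,"dy":0.001,"dz":0,"rx":0,"ry":0,"rz":0,"hand":-1},{"dx":0,"dy":0.002,"dz":0,"rx":0,"ry":0,"rz":0,"hand":-1},{"dx":0,"dy":0.002,"dz":0,"rx":0,"ry":0,"rz":0,"hand":-1}]'
python3 -c "
from go import *
print(seatpos())"
python3 -m jog '[{"dx":0,"dy":0.001,"dz":0,"rx":0,"ry":0,"rz":0,"hand":-1},{"dx":0,"dy":0.002,"dz":0,"rx":0,"ry":0,"rz":0,"hand":-1},{"dx":0,"dy":0.002,"dz":0,"rx":0,"ry":0,"rz":0,"hand":-1}]'
python3 -c "
from go import *
print(seatpos())"
```

```text
time_s: 9.8
tool_pos: [546.5, -109.7, 101.9]
ee_rot: [-122.1, -0.0, -171.5]
wrist_force: [-0.6, -0.7, -1.2]
grip_width: 26.6
(array([ -3.08800469, -20.11055934,  18.97799603]), array([-1.08880125,  0.64766125, -0.76542589]))
time_s: 10.1
tool_pos: [546.5, -108.7, 100.3]
ee_rot: [-122.1, -0.0, -171.5]
wrist_force: [0.1, -0.6, -1.3]
grip_width: 26.6
(array([ -3.00489002, -20.23991609,  17.12045529]), array([-1.20612157, -0.04575919, -0.83674437]))
```

```bash

python3 -m jog '[{"dx":0,"dy":0.001,"dz":0,"rx":0,"ry":0,"rz":0,"hand":-1},{"dx":0,"dy":0.002,"dz":0,"rx":0,"ry":0,"rz":0,"hand":-1},{"dx":0,"dy":0.002,"dz":0,"rx":0,"ry":0,"rz":0,"hand":-1}]'
python3 -c "
from go import *
print(seatpos(),pose()[2]['ft_torque'])"

```

```text
time_s: 10.4
tool_pos: [546.5, -108.4, 99.3]
ee_rot: [-122.0, 0.0, -171.5]
wrist_force: [0.4, -4.0, 3.6]
grip_width: 26.8
(array([ -3.31285865, -20.346925  ,  16.07180617]), array([-1.7560395 ,  0.25807507,  5.1339809 ])) [-1.21466101 -0.03986653  0.18789099]
```

```bash

python3 -m jog '[{"dx":0,"dy":-0.001,"dz":0,"rx":0,"ry":0,"rz":0,"hand":-1},{"dx":0,"dy":-0.001,"dz":0,"rx":0,"ry":0,"rz":0,"hand":-0.18},{"dx":0,"dy":-0.001,"dz":0,"rx":0,"ry":0,"rz":0,"hand":-0.18},{"dx":0,"dy":-0.001,"dz":0,"rx":0,"ry":0,"rz":0,"hand":-0.18},{"dx":0,"dy":-0.001,"dz":0,"rx":0,"ry":0,"rz":0,"hand":-0.18},{"dx":0,"dy":-0.03,"dz":0,"rx":0,"ry":0,"rz":0,"hand":-0.18},{"dx":0,"dy":-0.05,"dz":0,"rx":0,"ry":0,"rz":0,"hand":-0.18}]'
python3 -c "
from go import *
print(seatpos())
s=cam('scene');crop(s,250,180,80,75,9,'s8');t=cam('top');crop(t,240,205,90,75,8,'t8')
M=seatR();delta(SEAT+M@np.array([-27,-20,55]),jigtool())"

```

```text
time_s: 11.1
tool_pos: [550.4, -134.3, 141.6]
ee_rot: [-122.1, -0.0, -171.5]
wrist_force: [0.2, -0.7, 0.0]
grip_width: 35.5
(array([ -5.20682706, -20.25508856,  65.78928914]), array([-0.62448398, -0.07872493,  0.38316155]))
t 11.2 d [0.0016 0.0119 0.022 ] w [ 0.0425 -0.0002 -0.0057] F [ 0.1  1.1 -0.3] w 35.8
```

View pics/s8.png

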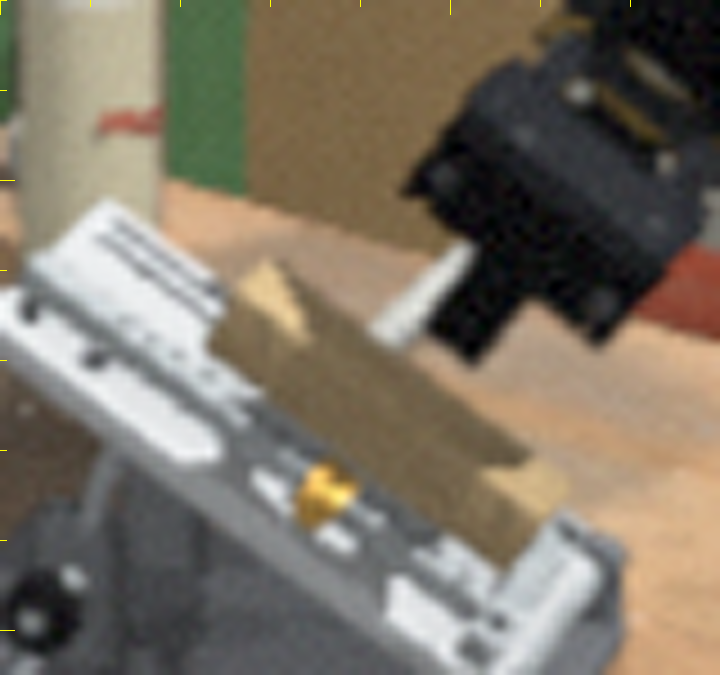

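View pics/t8.png

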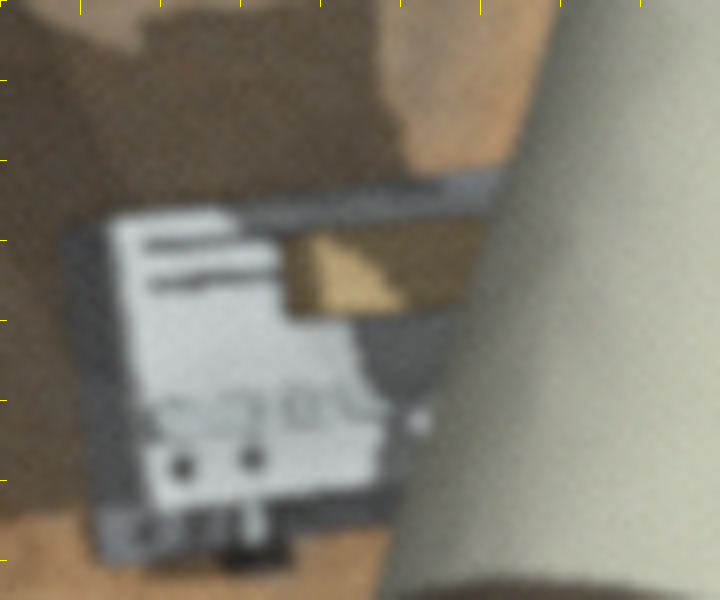

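```bash

python3 -m jog '[{"dx":0.0016,"dy":0.005,"dz":0.022,"rx":0.0425,"ry":0,"rz":-0.0057,"hand":-0.1},{"dx":0.0016,"dy":0.0119,"dz":0.022,"rx":0.0425,"ry":0,"rz":-0.0057,"hand":-0.1},{"dx":0.0016,"dy":0.03,"dz":0.022,"rx":0.0425,"ry":0,"rz":-0.0057,"hand":-0.1},{"dx":0.0016,"dy":0.042,"dz":0.022,"rx":0.0425,"ry":0,"rz":-0.0057,"hand":-0.1},{"dx":0.0016,"dy":0.042,"dz":0.022,"rx":0.0425,"ry":0,"rz":-0.0057,"hand":-0.1},{"dx":0.0016,"dy":0.042,"dz":0.022,"rx":0.0425,"ry":0,"rz":-0.0057,"hand":-0.1}]'
python3 -c "
from go import *
print(seatpos())
M=seatR();delta(SEAT+M@np.array([-27,-20,16.3]),jigtool())"

```

```text
time_s: 11.8
tool_pos: [548.0, -130.2, 93.5]
ee_rot: [-119.7, -0.3, -171.3]
wrist_force: [0.2, 0.2, 0.7]
grip_width: 38.8
(array([-25.05302034, -18.55530521,  21.75403728]), array([ 0.50046678, -0.25740662,  0.48986276]))
t 11.8 d [-0.0015  0.0054  0.002 ] w [ 0.0033 -0.0016  0.0057] F [0.2 0.2 0.7] w 38.8
```

```bash

python3 -m jog '[{"dx":-0.0015,"dy":0.003,"dz":0.002,"rx":0,"ry":0,"rz":0,"hand":-0.1},{"dx":-0.0015,"dy":0.006,"dz":0.002,"rx":0,"ry":0,"rz":0,"hand":-0.1},{"dx":-0.0015,"dy":0.006,"dz":0.002,"rx":0,"ry":0,"rz":0,"hand":-0.1},{"dx":-0.0015,"dy":0.006,"dz":0.002,"rx":0,"ry":0,"rz":0,"hand":-0.1}]'
python3 -c "
from go import *
print(seatpos())
s=cam('scene');crop(s,250,180,80,75,9,'s9')
M=seatR();delta(SEAT+M@np.array([-27,-20,16.3]),jigtool())"

```

```text
time_s: 12.2
tool_pos: [549.4, -129.2, 87.6]
ee_rot: [-119.7, -0.3, -171.3]
wrist_force: [-0.7, 0.5, 0.7]
grip_width: 39.0
(array([-27.33243999, -20.04223694,  16.26724895]), array([0.8309564 , 0.66943284, 0.32619592]))
t 12.25 d [ 0.0001  0.     -0.0003] w [ 0.0028 -0.0019  0.0044] F [ 0.3 -0.5 -0.5] w 39.0
```

View pics/s9.png

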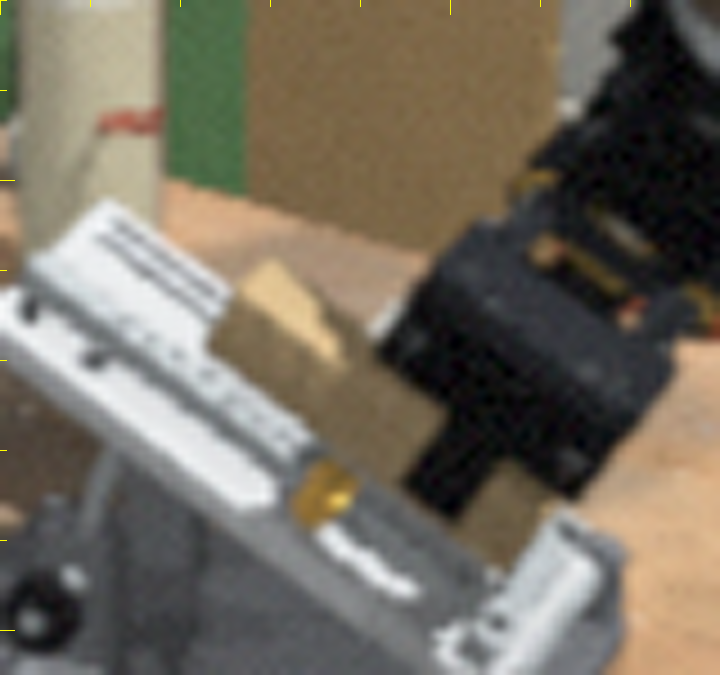

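```bash

python3 -m jog '[{"dx":0,"dy":0,"dz":0,"rx":0,"ry":0,"rz":0,"hand":-1},{"dx":0,"dy":0,"dz":0,"rx":0,"ry":0,"rz":0,"hand":-1},{"dx":0,"dy":0,"dz":0,"rx":0,"ry":0,"rz":0,"hand":-1},{"dx":0,"dy":0,"dz":0,"rx":0,"ry":0,"rz":0,"hand":-1},{"dx":0,"dy":0,"dz":0,"rx":0,"ry":0,"rz":0,"hand":-1},{"dx":0.005,"dy":0,"dz":0,"rx":0,"ry":0,"rz":0,"hand":-1},{"dx":0.01,"dy":0,"dz":0,"rx":0,"ry":0,"rz":0,"hand":-1},{"dx":0.015,"dy":0,"dz":0,"rx":0,"ry":0,"rz":0,"hand":-1},{"dx":0.015,"dy":0,"dz":0,"rx":0,"ry":0,"rz":0,"hand":-1}]'
python3 -c "
from go import *
print(seatpos(),pose()[2]['ft_torque'])"
python3 -m jog '[{"dx":0.001,"dy":0,"dz":0,"rx":0,"ry":0,"rz":0,"hand":-1},{"dx":0.003,"dy":0,"dz":0,"rx":0,"ry":0,"rz":0,"hand":-1},{"dx":0.003,"dy":0,"dz":0,"rx":0,"ry":0,"rz":0,"hand":-1}]'
python3 -c "
from go import *
print(seatpos(),pose()[2]['ft_torque'])"

```

```text
time_s: 13.15
tool_pos: [533.4, -131.6, 87.6]
ee_rot: [-119.7, -0.4, -171.3]
wrist_force: [-1.6, -0.4, -0.0]
grip_width: 26.6
(array([-27.25509386,  -3.89608433,  16.24539848]), array([-0.20132996,  1.60628231,  0.06615564])) [-1.06051444 -0.01306569  0.11541554]
time_s: 13.45
tool_pos: [531.4, -131.9, 87.6]
ee_rot: [-119.7, -0.3, -171.3]
wrist_force: [0.4, 0.1, 0.6]
grip_width: 26.4
(array([-27.26364896,  -1.8895878 ,  16.23918481]), array([ 0.31727943, -0.38415335,  0.54729838])) [-0.93868729 -0.24759478 -0.07436934]
```

```bash

python3 -m jog '[{"dx":0.001,"dy":0,"dz":0,"rx":0,"ry":0,"rz":0,"hand":-1},{"dx":0.002,"dy":0,"dz":0,"rx":0,"ry":0,"rz":0,"hand":-1},{"dx":0.002,"dy":0,"dz":0,"rx":0,"ry":0,"rz":0,"hand":-1}]'
python3 -c "
from go import *
print(seatpos(),pose()[2]['ft_torque'])"
python3 -m jog '[{"dx":0.001,"dy":0,"dz":0,"rx":0,"ry":0,"rz":0,"hand":-1},{"dx":0.002,"dy":0,"dz":0,"rx":0,"ry":0,"rz":0,"hand":-1},{"dx":0.002,"dy":0,"dz":0,"rx":0,"ry":0,"rz":0,"hand":-1}]'
python3 -c "
from go import *
print(seatpos(),pose()[2]['ft_torque'])"

```

```text
time_s: 13.75
tool_pos: [529.8, -132.1, 87.6]
ee_rot: [-119.7, -0.2, -171.3]
wrist_force: [2.0, 0.4, 0.1]
grip_width: 26.8
(array([-27.23805815,  -0.25348557,  16.1988142 ]), array([ 0.14991182, -1.99394438,  0.08051508])) [-0.93064295 -0.56809011 -0.2055415 ]
time_s: 14.05
tool_pos: [529.7, -132.2, 87.7]
ee_rot: [-119.6, -0.0, -171.4]
wrist_force: [5.4, 1.1, -1.4]
grip_width: 26.6
(array([-27.22685338,  -0.09795636,  16.32413623]), array([-0.42526475, -5.52936618, -1.40223345])) [-0.7047444  -1.77500708 -0.86498458]
```

```bash

python3 -m jog '[{"dx":0.0005,"dy":0.0,"dz":0.001,"rx":0,"ry":0,"rz":0,"hand":-1},{"dx":0.0005,"dy":0.001,"dz":0.002,"rx":0,"ry":0,"rz":0,"hand":-1},{"dx":0.0005,"dy":0.001,"dz":0.002,"rx":0,"ry":0,"rz":0,"hand":-1}]'
python3 -c "
from go import *
print(seatpos(),pose()[2]['ft_torque'])"

```

```text
time_s: 14.35
tool_pos: [529.7, -132.3, 87.6]
ee_rot: [-119.7, 0.0, -171.4]
wrist_force: [5.3, 5.3, 5.8]
grip_width: 26.5
(array([-27.39104226,  -0.07425934,  16.25743541]), array([ 6.68501826, -6.03478566,  2.8808443 ])) [ 1.14480273 -1.43554242 -0.95994212]
```

```bash

python3 -m jog '[{"dx":-0.0008,"dy":-0.0008,"dz":-0.001,"rx":0,"ry":0,"rz":0,"hand":-1},{"dx":-0.0008,"dy":-0.0008,"dz":-0.001,"rx":0,"ry":0,"rz":0,"hand":-0.15},{"dx":-0.0008,"dy":-0.0008,"dz":-0.001,"rx":0,"ry":0,"rz":0,"hand":-0.15},{"dx":-0.0008,"dy":-0.0008,"dz":-0.001,"rx":0,"ry":0,"rz":0,"hand":-0.15},{"dx":-0.0008,"dy":-0.0008,"dz":-0.001,"rx":0,"ry":0,"rz":0,"hand":-0.15},{"dx":-0.0008,"dy":-0.02,"dz":-0.001,"rx":0,"ry":0,"rz":0,"hand":-0.15},{"dx":-0.0008,"dy":-0.05,"dz":-0.001,"rx":0,"ry":0,"rz":0,"hand":-0.15},{"dx":-0.0008,"dy":-0.1,"dz":-0.001,"rx":0,"ry":0,"rz":0,"hand":0},{"dx":-0.0008,"dy":-0.14,"dz":-0.001,"rx":0,"ry":0,"rz":0,"hand":0}]'
python3 -c "
from go import *
from ov2 import ovp
print(seatpos())
s=cam('scene');crop(s,250,180,80,75,9,'s10')
ovp('pics/s10.png',s,250,180,9,(0,0,0),'pics/ov10.png',(.3,0))
delta([494.5,-423.8,215],down(-98))
"

```

```text
time_s: 15.25
tool_pos: [538.7, -202.5, 209.7]
ee_rot: [-119.6, -0.3, -171.3]
wrist_force: [2.2, 0.1, -0.2]
grip_width: 42.3
(array([-28.83358825,   1.5304348 , 157.3741437 ]), array([-0.28193784, -2.22863493, -0.03311841]))
t 15.3 d [ 0.0786 -0.1007  0.1815] w [ 0.4335 -1.2509 -0.3275] F [ 2.6 -2.1  6. ] w 42.1
```

View pics/s10.png

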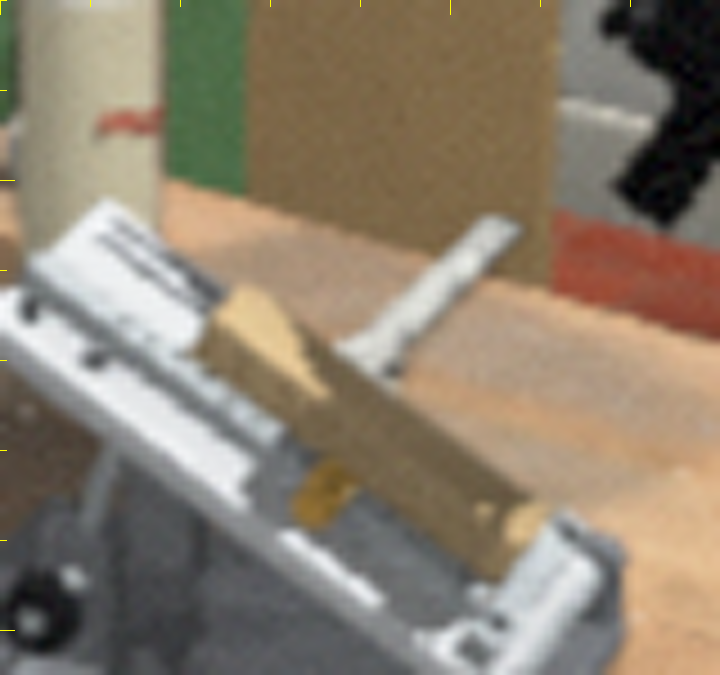

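View pics/ov10.png

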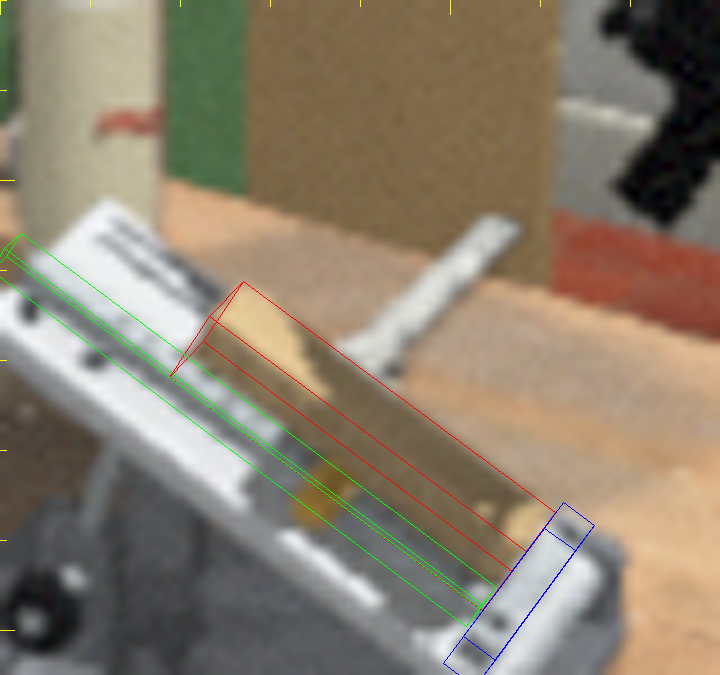

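```bash

python3 -c "
from go import *
print(pose()[0]);delta([494.5,-423.8,215],down(-171.4))
"

```

```text
[ 541.19050724 -206.78053371  215.48307377]
t 15.3 d [ 0.0786 -0.1007  0.1815] w [ 0.5076  0.001  -0.0033] F [ 2.6 -2.1  6. ] w 42.1
```

```bash

python3 -m jog '[{"dx":0.015,"dy":-0.02,"dz":0.036,"rx":0.1,"ry":0,"rz":0,"hand":0},{"dx":0.031,"dy":-0.04,"dz":0.073,"rx":0.2,"ry":0,"rz":0,"hand":0},{"dx":0.047,"dy":-0.06,"dz":0.109,"rx":0.3,"ry":0,"rz":0,"hand":0},{"dx":0.063,"dy":-0.08,"dz":0.145,"rx":0.4,"ry":0,"rz":0,"hand":0},{"dx":0.074,"dy":-0.095,"dz":0.17,"rx":0.5076,"ry":0.001,"rz":-0.003,"hand":0},{"dx":0.0786,"dy":-0.1007,"dz":0.1815,"rx":0.5076,"ry":0.001,"rz":-0.003,"hand":0},{"dx":0.0786,"dy":-0.1007,"dz":0.1815,"rx":0.5076,"ry":0.001,"rz":-0.003,"hand":0},{"dx":0.0786,"dy":-0.1007,"dz":0.1815,"rx":0.5076,"ry":0.001,"rz":-0.003,"hand":0},{"dx":0.0786,"dy":-0.1007,"dz":0.1815,"rx":0.5076,"ry":0.001,"rz":-0.003,"hand":0}]'
python3 -c "
from go import *
s=cam('scene');t=cam('top');crop(s,330,180,110,110,6,'s11');crop(t,355,215,100,70,7,'t11')
crop(t,240,210,90,70,8,'t12');import pickle;pickle.dump((t,s),open('c1.pkl','wb'))
print(pose()[0],pose()[2]['joints'],pose()[2]['ft_torque']);delta([494.5,-423.8,118],down(-171.4))
"

```

```text
time_s: 16.2
tool_pos: [493.2, -417.8, 205.8]
ee_rot: [-90.7, -0.4, -171.3]
wrist_force: [0.9, 1.0, -1.2]
grip_width: 43.2
[ 493.11826619 -417.68499362  205.83726501] [-26.0677931   25.80378087   1.56144122  -0.27960981 -66.48615499
  34.87019939] [ 0.04256851 -0.03480494 -0.01228049]
t 16.3 d [-0.0011  0.0878  0.0072] w [0.0109 0.0016 0.0079] F [-0.1 -0.1 -0.3] w 43.7
```

View pics/s11.png

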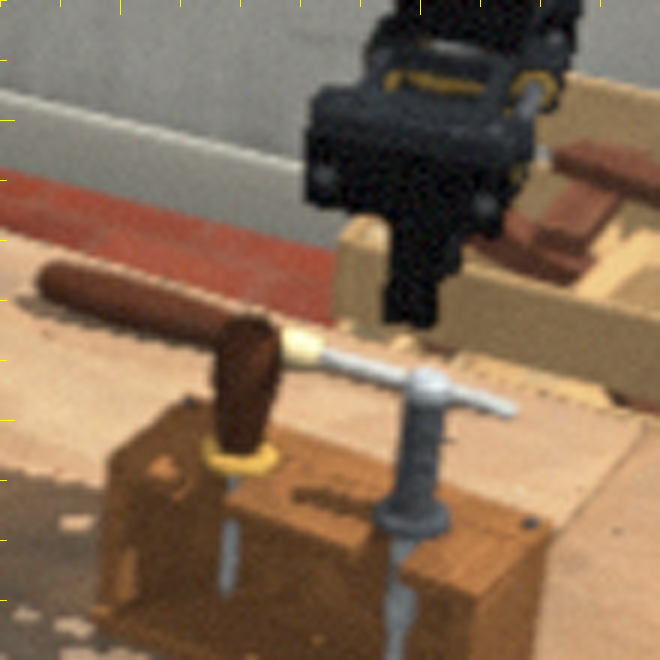

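View pics/t12.png

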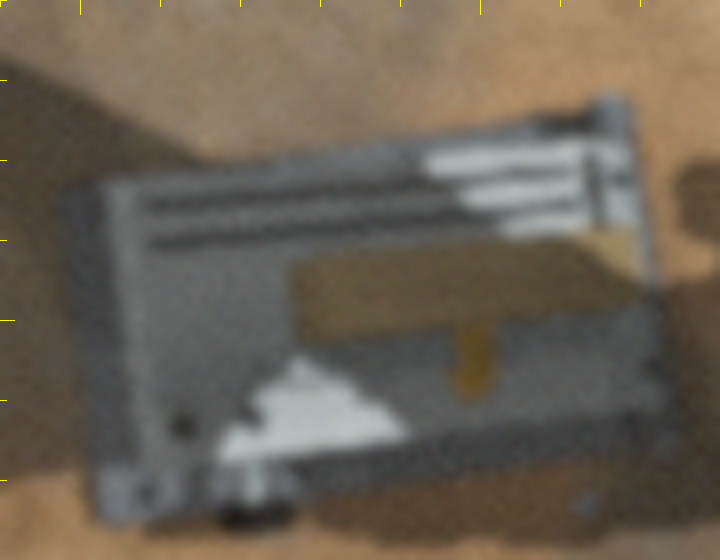

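View pics/t11.png

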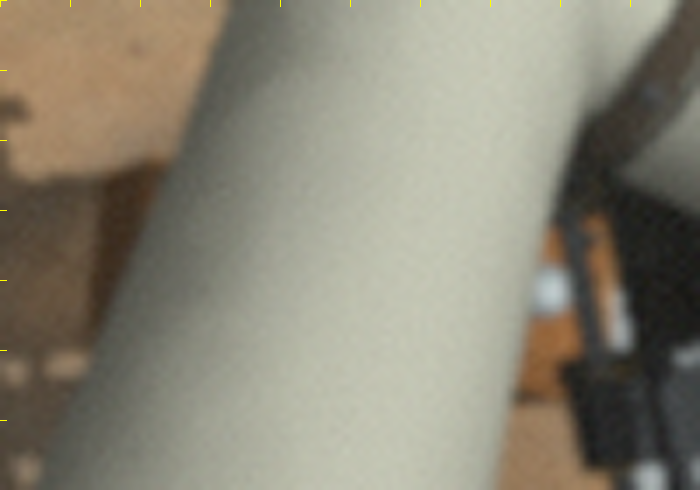

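```bash

python3 -c "
from go import *
import pickle
t,s=pickle.load(open('c1.pkl','rb'));M=seatR()
for c,nm,x0,y0,k,w,h in((t,'t',262,220,14,50,42),(s,'s',262,200,13,55,50)):
    im=np.clip(c['pixels'][y0:y0+h,x0:x0+w,::-1].astype(float)*1.5,0,255).astype(np.uint8); im=cv2.resize(im,None,fx=k,fy=k,interpolation=cv2.INTER_CUBIC)
    sh=np.array([-.27,.16]) if nm=='t' else np.array([.39,0])
    def L(a,b,col):
        q=[(proj(c,SEAT+M@np.array(v,float))[0]+sh-[x0,y0]+.5)*k for v in(a,b)]; cv2.line(im,*[tuple(int(i) for i in z) for z in q],col,1)
    T=[(60,13.5,13.5),(60,-13.5,13.5),(-60,-13.5,13.5),(-60,13.5,13.5)]
    for i in range(4): L(T[i],T[(i+1)%4],(0,0,255))
    Q=[(6.5,13.5,-1.5),(6.5,37,-1.5),(-7.5,37,-1.5),(-7.5,13.5,-1.5)]
    for i in range(4): L(Q[i],Q[(i+1)%4],(255,0,255))
    cv2.imwrite('pics/home_%s.png'%nm,im)
"

```

```text
(no output)
```

View pics/home_t.png

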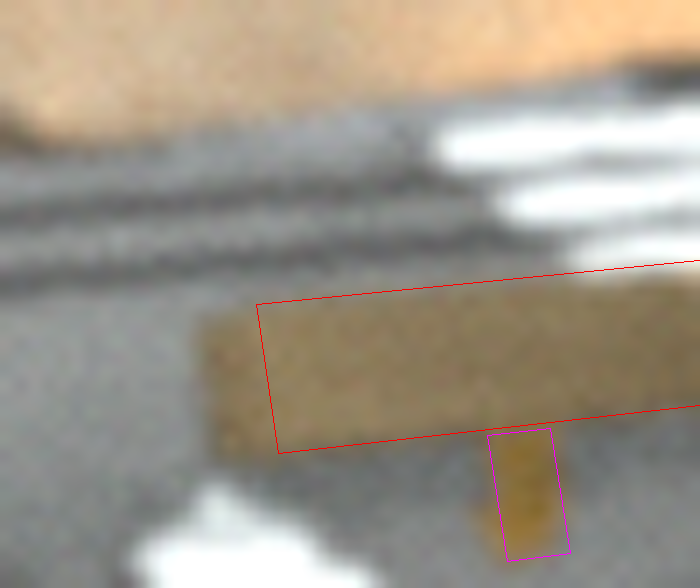

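View pics/home_s.png

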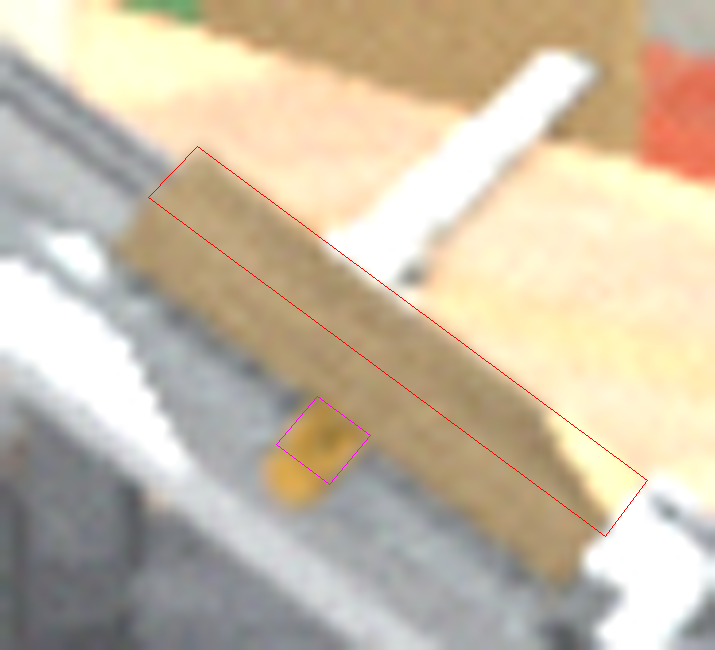

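```bash

python3 -m jog '[{"dx":-0.001,"dy":0,"dz":0.007,"rx":0.011,"ry":0.0016,"rz":0.008,"hand":0},{"dx":-0.001,"dy":0.0,"dz":0.007,"rx":0.011,"ry":0.0016,"rz":0.008,"hand":0},{"dx":-0.001,"dy":0.0,"dz":0.007,"rx":0.011,"ry":0.0016,"rz":0.008,"hand":0}]'
python3 -c "
from go import *
s=cam('scene');crop(s,375,190,50,80,8,'s13')
print(pose()[0]);delta([494.5,-423.8,118],down(-171.4))
"

```

```text
time_s: 16.6
tool_pos: [494.6, -424.9, 205.8]
ee_rot: [-90.0, -0.0, -171.4]
wrist_force: [0.1, 0.3, 0.0]
grip_width: 43.7
[ 494.57265777 -424.87981003  205.78707643]
t 16.65 d [-0.0001  0.0878 -0.0011] w [-0.0005 -0.0008  0.0002] F [-0.6 -0.1 -0.5] w 43.8
```

View pics/s13.png

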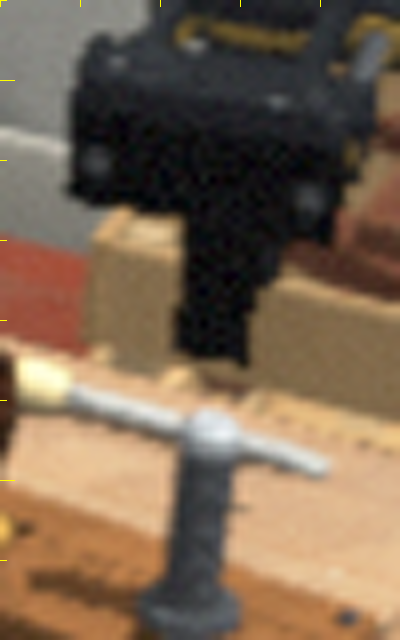

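```bash

python3 -m jog '[{"dx":0,"dy":0.03,"dz":-0.001,"rx":0,"ry":0,"rz":0,"hand":0},{"dx":0,"dy":0.06,"dz":-0.001,"rx":0,"ry":0,"rz":0,"hand":0},{"dx":0,"dy":0.08,"dz":-0.001,"rx":0,"ry":0,"rz":0,"hand":0},{"dx":0,"dy":0.0878,"dz":-0.001,"rx":0,"ry":0,"rz":0,"hand":0},{"dx":0,"dy":0.0878,"dz":-0.001,"rx":0,"ry":0,"rz":0,"hand":0},{"dx":0,"dy":0.0878,"dz":-0.001,"rx":0,"ry":0,"rz":0,"hand":0},{"dx":0,"dy":0.0878,"dz":-0.001,"rx":0,"ry":0,"rz":0,"hand":0}]'
python3 -c "
from go import *
s=cam('scene');crop(s,350,190,80,80,8,'s14')
print(pose()[0]);delta([494.5,-423.8,118],down(-171.4))
"

```

```text
time_s: 17.35
tool_pos: [495.3, -424.6, 119.7]
ee_rot: [-89.8, 0.1, -171.4]
wrist_force: [0.1, 0.8, -0.8]
grip_width: 43.6
[ 495.13409808 -424.47649153  119.59015481]
t 17.4 d [ 0.0005  0.0016 -0.0008] w [-0.0025 -0.0006 -0.0021] F [0.3 0.5 1. ] w 43.6
```

View pics/s14.png

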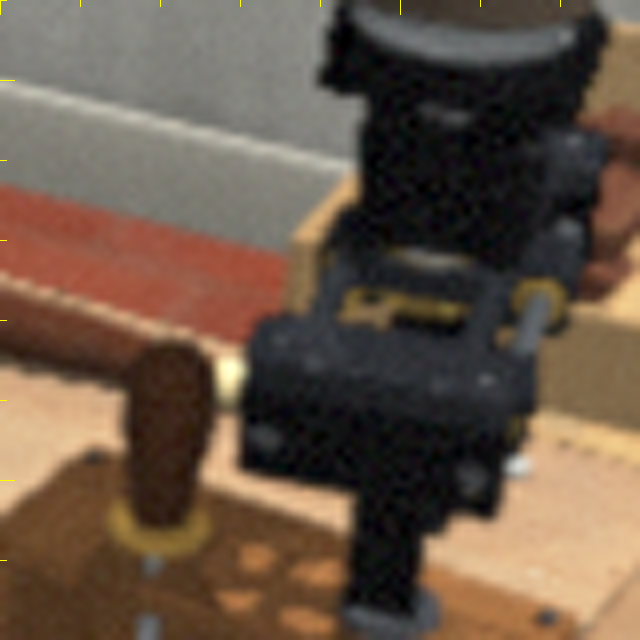

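```bash

python3 -m jog '[{"dx":0,"dy":0,"dz":0,"rx":0,"ry":0,"rz":0,"hand":-1},{"dx":0,"dy":0,"dz":0,"rx":0,"ry":0,"rz":0,"hand":-1},{"dx":0,"dy":0,"dz":0,"rx":0,"ry":0,"rz":0,"hand":-1},{"dx":0,"dy":0,"dz":0,"rx":0,"ry":0,"rz":0,"hand":-1},{"dx":0,"dy":0,"dz":0,"rx":0,"ry":0,"rz":0,"hand":-1},{"dx":0,"dy":0,"dz":0,"rx":0,"ry":0,"rz":0,"hand":-1}]'
python3 -c "
from go import *
p,r,st=pose();print(p,st['wrist_force'],st['ft_torque'],st['grip_width'])"

```

```text
time_s: 18.0
tool_pos: [494.5, -424.0, 118.1]
ee_rot: [-90.0, -0.0, -171.4]
wrist_force: [0.2, 0.9, 1.7]
grip_width: 17.4
[ 494.4598308  -424.03026134  118.08556497] [0.16342951 0.86192504 1.66979938] [0.13256503 0.00039105 0.04677362] 17.43004248748857
```

```bash

python3 -m jog '[{"dx":0,"dy":-0.01,"dz":0,"rx":0,"ry":0,"rz":0,"hand":-1},{"dx":0,"dy":-0.03,"dz":0,"rx":0,"ry":0,"rz":0,"hand":-1},{"dx":0,"dy":-0.06,"dz":0,"rx":0,"ry":0,"rz":0,"hand":-1},{"dx":0,"dy":-0.09,"dz":0,"rx":0,"ry":0,"rz":0,"hand":-1},{"dx":0,"dy":-0.12,"dz":0,"rx":0,"ry":0,"rz":0,"hand":-1},{"dx":0,"dy":-0.14,"dz":0,"rx":0,"ry":0,"rz":0,"hand":-1},{"dx":0,"dy":-0.14,"dz":0,"rx":0,"ry":0,"rz":0,"hand":-1},{"dx":0,"dy":-0.14,"dz":0,"rx":0,"ry":0,"rz":0,"hand":-1}]'
python3 -c "
from go import *
s=cam('scene');crop(s,345,140,80,130,5,'s15')
M=seatR();print(pose()[0]); delta(SEAT+M@np.array([-.5,0,13.5+105+25]),jigtool())"

```

```text
time_s: 18.8
tool_pos: [494.1, -423.4, 257.4]
ee_rot: [-90.0, -0.0, -171.5]
wrist_force: [-0.1, -0.9, -3.2]
grip_width: 17.2
[ 493.691896   -423.22244596  256.32379561]
t 18.85 d [-0.0788  0.0451 -0.2431] w [-0.513  -0.0021  0.0015] F [ 0.6 -0.7 -2.2] w 17.3
```

View pics/s15.png

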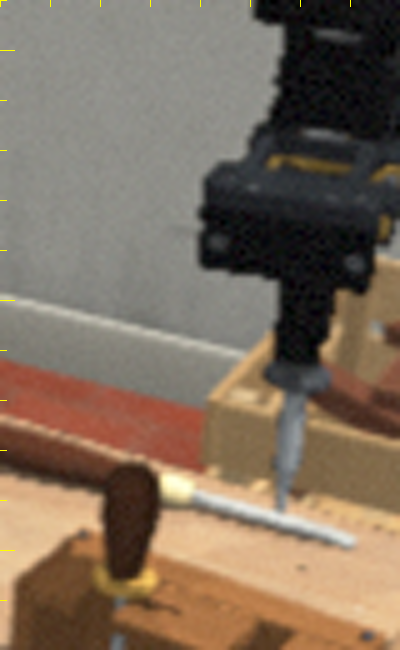

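```bash

python3 -m jog '[{"dx":0,"dy":-0.04,"dz":0,"rx":0,"ry":0,"rz":0,"hand":-1},{"dx":-0.01,"dy":-0.06,"dz":-0.02,"rx":0,"ry":0,"rz":0,"hand":-1},{"dx":-0.025,"dy":-0.06,"dz":-0.055,"rx":0,"ry":0,"rz":0,"hand":-1},{"dx":-0.04,"dy":-0.06,"dz":-0.095,"rx":-0.05,"ry":0,"rz":0,"hand":-1},{"dx":-0.05,"dy":-0.06,"dz":-0.135,"rx":-0.15,"ry":0,"rz":0,"hand":-1},{"dx":-0.06,"dy":-0.055,"dz":-0.175,"rx":-0.27,"ry":-0.001,"rz":0.001,"hand":-1},{"dx":-0.07,"dy":-0.045,"dz":-0.205,"rx":-0.39,"ry":-0.002,"rz":0.001,"hand":-1},{"dx":-0.076,"dy":-0.02,"dz":-0.23,"rx":-0.48,"ry":-0.002,"rz":0.0015,"hand":-1},{"dx":-0.0788,"dy":0.01,"dz":-0.2431,"rx":-0.513,"ry":-0.0021,"rz":0.0015,"hand":-1},{"dx":-0.0788,"dy":0.02,"dz":-0.2431,"rx":-0.513,"ry":-0.0021,"rz":0.0015,"hand":-1},{"dx":-0.0788,"dy":0.02,"dz":-0.2431,"rx":-0.513,"ry":-0.0021,"rz":0.0015,"hand":-1},{"dx":-0.0788,"dy":0.02,"dz":-0.2431,"rx":-0.513,"ry":-0.0021,"rz":0.0015,"hand":-1}]'
python3 -m jog '[{"dx":0,"dy":0,"dz":0,"rx":0,"ry":0,"rz":0,"hand":-1},{"dx":0,"dy":0,"dz":0,"rx":0,"ry":0,"rz":0,"hand":-1}]'
python3 -c "
from go import *
s=cam('scene');crop(s,255,140,110,110,7,'s16');t=cam('top');crop(t,240,205,90,75,8,'t16')
M=seatR();print(pose()[0],seatpos()); delta(SEAT+M@np.array([-.5,0,13.5+105+10]),jigtool())"

```

```text
time_s: 20.05
tool_pos: [536.4, -172.6, 238.4]
ee_rot: [-119.2, 0.1, -171.3]
wrist_force: [-0.5, -0.8, -1.0]
grip_width: 17.2
time_s: 20.25
tool_pos: [536.6, -172.3, 239.4]
ee_rot: [-119.2, 0.3, -171.4]
wrist_force: [-0.3, -0.3, -1.5]
grip_width: 17.5
[ 536.38624021 -172.04511651  238.92259998] (array([ 12.03982406,  -0.76451428, 167.85540399]), array([-0.80004935, -0.36599238, -1.46916455]))
t 20.35 d [0.0009 0.0394 0.0124] w [-0.0037  0.0021 -0.0031] F [ 0.4  0.1 -1.7] w 17.3
```

View pics/s16.png

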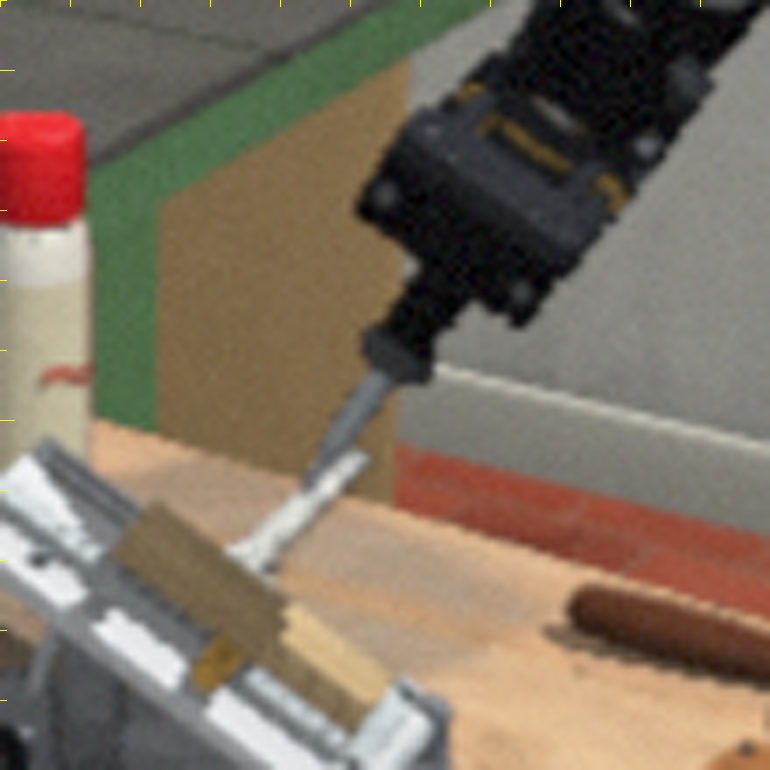

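View pics/t16.png

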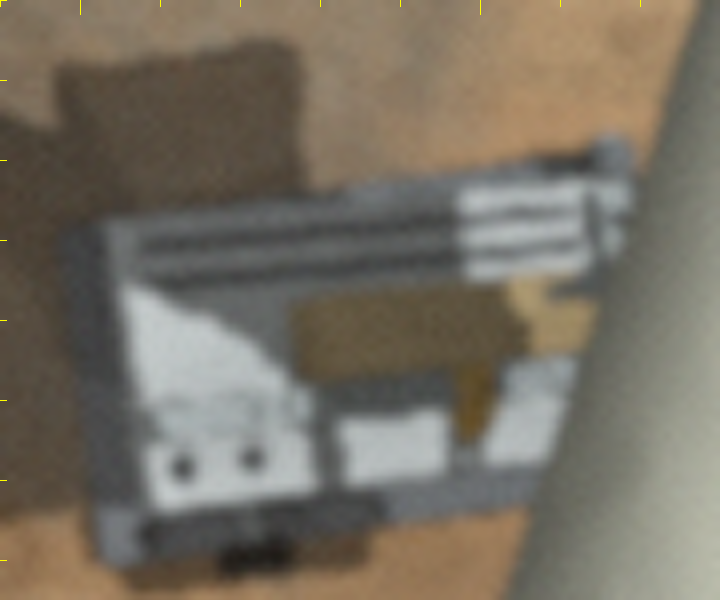

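```bash

python3 -m jog '[{"dx":0.0009,"dy":0.015,"dz":0.0124,"rx":-0.0037,"ry":0.002,"rz":-0.003,"hand":-1},{"dx":0.0009,"dy":0.03,"dz":0.0124,"rx":-0.0037,"ry":0.002,"rz":-0.003,"hand":-1},{"dx":0.0009,"dy":0.0394,"dz":0.0124,"rx":-0.0037,"ry":0.002,"rz":-0.003,"hand":-1},{"dx":0.0009,"dy":0.0394,"dz":0.0124,"rx":-0.0037,"ry":0.002,"rz":-0.003,"hand":-1},{"dx":0.0009,"dy":0.0394,"dz":0.0124,"rx":-0.0037,"ry":0.002,"rz":-0.003,"hand":-1},{"dx":0.0009,"dy":0.0394,"dz":0.0124,"rx":-0.0037,"ry":0.002,"rz":-0.003,"hand":-1}]'
python3 -c "
from go import *
s=cam('scene');crop(s,260,185,60,60,12,'s17');t=cam('top');crop(t,260,220,60,45,12,'t17')
import pickle;pickle.dump((t,s),open('c2.pkl','wb'))
M=seatR();print(pose()[0],seatpos()); delta(SEAT+M@np.array([-.5,0,13.5+105+10]),jigtool())
p,r,st=pose(); tip=p+r.apply([0,105,0]); print('tip pix',proj(s,tip)+[.39,0],proj(t,tip))"

```

```text
time_s: 20.95
tool_pos: [534.5, -163.9, 198.0]
ee_rot: [-119.5, -0.0, -171.4]
wrist_force: [0.5, -0.7, -0.7]
grip_width: 18.0
[ 534.44059459 -163.83792492  198.06971082] (array([-7.60700148e-01, -7.24113648e-02,  1.28159439e+02]), array([-0.76452045,  0.05267344, -0.75820667]))
t 21.05 d [ 0.0001 -0.0003 -0.0003] w [ 0.0003 -0.0002  0.0004] F [-0.  -0.3 -1. ] w 17.4
tip pix [[294.07908572 223.35981897]] [[303.17655034 243.70737623]]
```

View pics/s17.png

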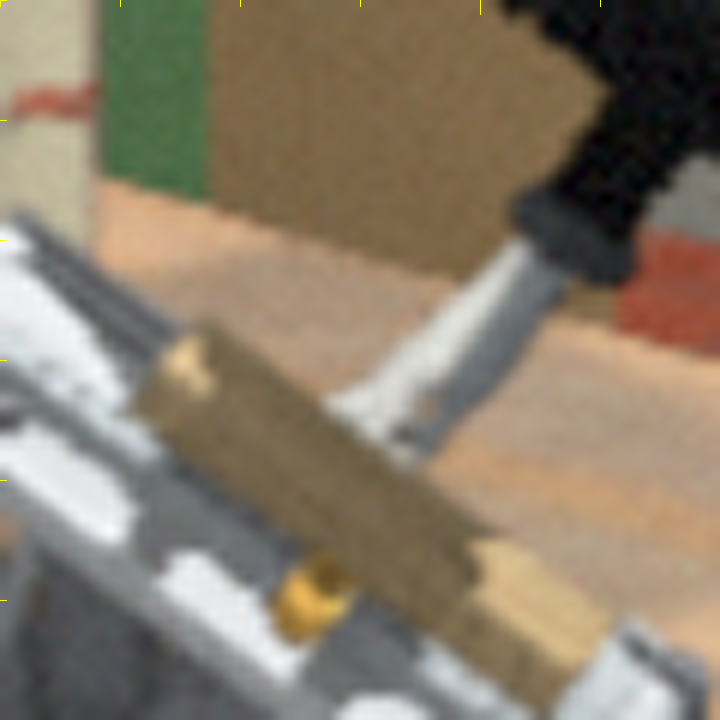

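View pics/t17.png

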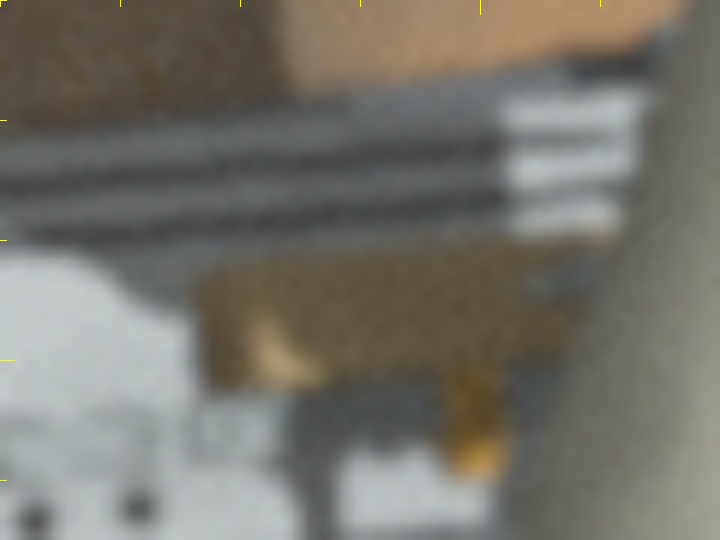

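```bash

python3 -c "
from go import *
import pickle
t,s=pickle.load(open('c2.pkl','rb'));M=seatR()
for n,v in (('ptr',(-.5,13.5,-1.5)),('ptr mid',(-.5,25,-1.5)),('mark',(-.5,0,13.5)),('+1',(.5,0,13.5))):
    P=SEAT+M@np.array(v); a=proj(t,P)[0]+[-.27,.16];b=proj(s,P)[0]+[.39,0]
    print(n,((a-[260,220]+.5)*12).round(0),((b-[260,185]+.5)*12).round(0))
"

```

```text
ptr [469. 370.] [342. 564.]
ptr mid [477. 423.] [323. 586.]
mark [496. 299.] [394. 495.]
+1 [492. 299.] [390. 492.]
```

```bash

python3 -m jog '[{"dx":0,"dy":0.004,"dz":-0.0003,"rx":0,"ry":0,"rz":0,"hand":-1},{"dx":0,"dy":0.007,"dz":-0.0003,"rx":0,"ry":0,"rz":0,"hand":-1},{"dx":0,"dy":0.007,"dz":-0.0003,"rx":0,"ry":0,"rz":0,"hand":-1},{"dx":0,"dy":0.007,"dz":-0.0003,"rx":0,"ry":0,"rz":0,"hand":-1}]'
python3 -c "
from go import *
s=cam('scene');crop(s,260,185,60,60,12,'s18');t=cam('top');crop(t,260,220,60,45,12,'t18')
print(seatpos())"

```

```text
time_s: 21.45
tool_pos: [533.4, -159.8, 191.4]
ee_rot: [-119.6, -0.1, -171.4]
wrist_force: [0.4, -0.3, -1.8]
grip_width: 17.3
(array([ -0.47641403,   0.20130279, 120.51132873]), array([-1.28944547, -0.32131322, -1.46349629]))
```

View pics/s18.png

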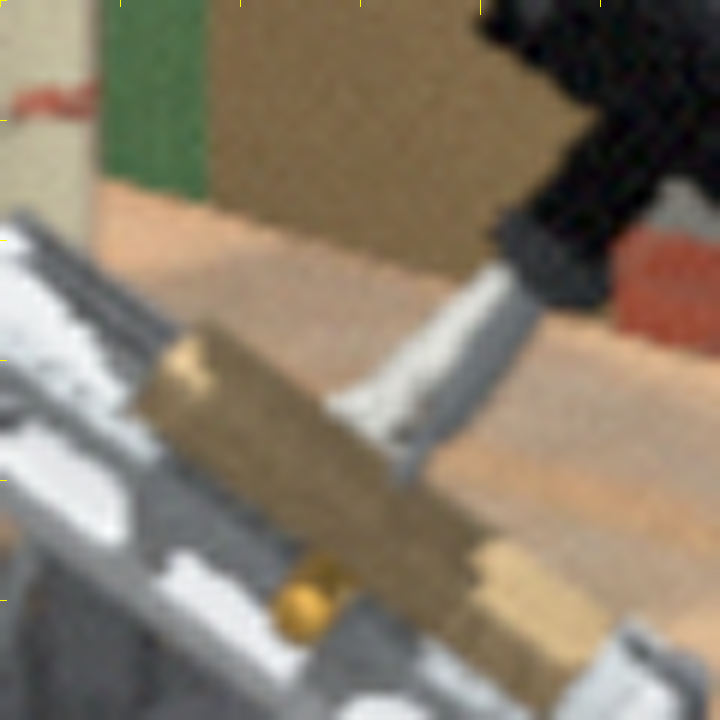

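View pics/t18.png

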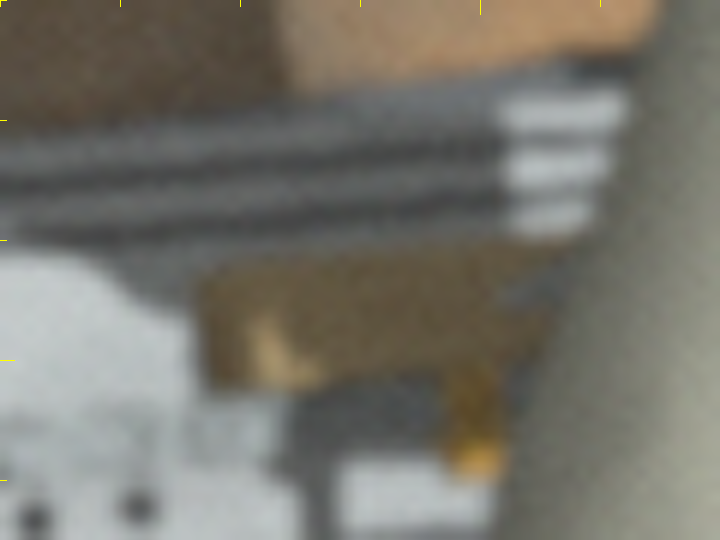

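```bash

python3 -m jog '[{"dx":-0.0002,"dy":0.0005,"dz":0,"rx":0,"ry":0,"rz":0,"hand":-1},{"dx":-0.0002,"dy":0.001,"dz":0,"rx":0,"ry":0,"rz":0,"hand":-1},{"dx":-0.0002,"dy":0.001,"dz":0,"rx":0,"ry":0,"rz":0,"hand":-1}]'
python3 -c "
from go import *
print(seatpos())"
python3 -m jog '[{"dx":0,"dy":0.0005,"dz":0,"rx":0,"ry":0,"rz":0,"hand":-1},{"dx":0,"dy":0.001,"dz":0,"rx":0,"ry":0,"rz":0,"hand":-1},{"dx":0,"dy":0.001,"dz":0,"rx":0,"ry":0,"rz":0,"hand":-1}]'
python3 -c "
from go import *
print(seatpos())"

```

```text
time_s: 21.85
tool_pos: [533.6, -159.3, 190.6]
ee_rot: [-119.6, -0.1, -171.4]
wrist_force: [-0.4, 0.1, -2.1]
grip_width: 17.6
(array([-4.59273323e-01,  8.76429413e-02,  1.19350417e+02]), array([-0.85120241,  0.40750991, -1.87543303]))
time_s: 22.15
tool_pos: [533.5, -158.8, 189.7]
ee_rot: [-119.6, -0.1, -171.4]
wrist_force: [0.9, 0.4, -1.8]
grip_width: 17.4
(array([-4.38423076e-01,  7.80246255e-02,  1.18333253e+02]), array([-0.67224357, -0.9087716 , -1.7338109 ]))
```

```bash

python3 -m jog '[{"dx":0,"dy":0.0005,"dz":0,"rx":0,"ry":0,"rz":0,"hand":-1},{"dx":0,"dy":0.001,"dz":0,"rx":0,"ry":0,"rz":0,"hand":-1}]'
python3 -c "
from go import *
print(seatpos())"
python3 -m jog '[{"dx":0,"dy":0.0005,"dz":0,"rx":0,"ry":0,"rz":0,"hand":-1},{"dx":0,"dy":0.001,"dz":0,"rx":0,"ry":0,"rz":0,"hand":-1}]'
python3 -c "
from go import *
print(seatpos())"

```

```text
time_s: 22.35
tool_pos: [533.6, -158.6, 189.2]
ee_rot: [-119.5, -0.1, -171.4]
wrist_force: [-0.2, -0.5, 0.8]
grip_width: 17.4
(array([-5.11986511e-01,  1.81472297e-02,  1.17776080e+02]), array([0.00608594, 0.31374152, 0.92803192]))
time_s: 22.55
tool_pos: [533.6, -158.3, 188.7]
ee_rot: [-119.5, -0.1, -171.3]
wrist_force: [-0.7, -1.3, 2.7]
grip_width: 17.6
(array([-5.19204187e-01, -2.33742780e-02,  1.17276600e+02]), array([0.29110192, 0.87753222, 2.92989276]))
```

```bash

python3 -m jog '[{"dx":0,"dy":0.0005,"dz":0,"rx":0,"ry":0,"rz":0,"hand":-1},{"dx":0,"dy":0.001,"dz":0,"rx":0,"ry":0,"rz":0,"hand":-1},{"dx":0,"dy":0.0015,"dz":0,"rx":0,"ry":0,"rz":0,"hand":-1},{"dx":0,"dy":0.002,"dz":0,"rx":0,"ry":0,"rz":0,"hand":-1},{"dx":0,"dy":0.0025,"dz":0,"rx":0,"ry":0,"rz":0,"hand":-1},{"dx":0,"dy":0.003,"dz":0,"rx":0,"ry":0,"rz":0,"hand":-1},{"dx":0,"dy":0.0035,"dz":0,"rx":0,"ry":0,"rz":0,"hand":-1},{"dx":0,"dy":0.004,"dz":0,"rx":0,"ry":0,"rz":0,"hand":-1}]'
python3 -c "
from go import *
print(seatpos(),pose()[2]['ft_torque'])"

```

```text
time_s: 23.35
tool_pos: [533.3, -156.4, 185.2]
ee_rot: [-119.5, -0.1, -171.4]
wrist_force: [-0.6, -3.8, 6.8]
grip_width: 17.5
(array([-5.76488008e-01, -8.44859883e-02,  1.13233751e+02]), array([0.17059313, 1.15770649, 7.68126877])) [-0.95265959  0.14214036  0.23412682]
```

```bash

python3 -m jog '[{"dx":0,"dy":0.0005,"dz":0,"rx":0,"ry":0,"rz":0,"hand":-1},{"dx":0,"dy":0.001,"dz":0,"rx":0,"ry":0,"rz":0,"hand":-1},{"dx":0,"dy":0.0015,"dz":0,"rx":0,"ry":0,"rz":0,"hand":-1},{"dx":0,"dy":0.002,"dz":0,"rx":0,"ry":0,"rz":0,"hand":-1},{"dx":0,"dy":0.0024,"dz":0,"rx":0,"ry":0,"rz":0,"hand":-1},{"dx":0,"dy":0.0024,"dz":0,"rx":0,"ry":0,"rz":0,"hand":-1}]'
python3 -c "
from go import *
print(seatpos(),pose()[2]['ft_torque'])"

```

```text
time_s: 23.95
tool_pos: [533.3, -155.6, 183.7]
ee_rot: [-119.5, -0.0, -171.3]
wrist_force: [-0.6, -3.6, 8.2]
grip_width: 17.6
(array([ -0.59527094,  -0.15741894, 111.52485183]), array([0.97810577, 1.09673289, 8.85429631])) [-0.89954607  0.29060531  0.26883094]
```

```bash

python3 -m jog '[{"dx":0,"dy":0.0005,"dz":0,"rx":0,"ry":0,"rz":0,"hand":-1},{"dx":0,"dy":0.0008,"dz":0,"rx":0,"ry":0,"rz":0,"hand":-1},{"dx":0,"dy":0.0008,"dz":0,"rx":0,"ry":0,"rz":0,"hand":-1}]'
python3 -c "
from go import *
print(seatpos(),pose()[2]['ft_torque'])
t,s=cam('top'),cam('scene')
crop(s,260,185,60,60,12,'s19');crop(t,260,220,60,45,12,'t19')
print(seatpos(),pose()[2]['ft_torque'])"

```

```text
time_s: 24.25
tool_pos: [533.2, -155.3, 183.2]
ee_rot: [-119.4, -0.0, -171.3]
wrist_force: [-1.5, -4.6, 8.6]
grip_width: 17.3
(array([ -0.60967229,  -0.14363755, 110.98797038]), array([0.46287861, 2.12492296, 9.58553226])) [-0.82717051  0.31072431  0.2837729 ]
(array([ -0.61490516,  -0.15302059, 110.97875037]), array([ 0.33120461,  0.80756529, 10.19923004])) [-0.90239914  0.33929099  0.28679916]
```

View pics/s19.png

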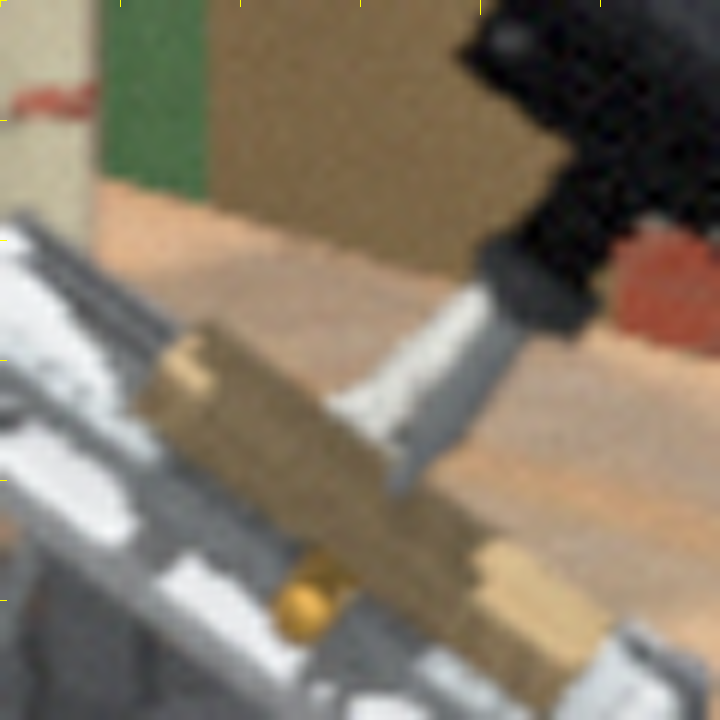

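```bash

python3 -m jog '[{"dx":0,"dy":0.0005,"dz":0,"rx":0,"ry":0,"rz":0,"hand":-1},{"dx":0,"dy":0.0008,"dz":0,"rx":0,"ry":0,"rz":0,"hand":-1},{"dx":0,"dy":0.0008,"dz":0,"rx":0,"ry":0,"rz":0,"hand":-1}]'
python3 -c "
from go import *
print(seatpos(),pose()[2]['ft_torque'])"
python3 -m jog '[{"dx":0,"dy":0.0003,"dz":0,"rx":0,"ry":0,"rz":0,"hand":-1},{"dx":0,"dy":0.0005,"dz":0,"rx":0,"ry":0,"rz":0,"hand":-1}]'
python3 -c "
from go import *
print(seatpos(),pose()[2]['ft_torque'])"

```

```text
time_s: 24.65
tool_pos: [533.2, -155.0, 182.7]
ee_rot: [-119.4, 0.0, -171.3]
wrist_force: [-0.3, -5.5, 10.4]
grip_width: 17.6
(array([ -0.60836985,  -0.16328279, 110.37880565]), array([ 0.39064676,  1.10746802, 11.7289798 ])) [-0.79268449  0.38262355  0.3097652 ]
time_s: 24.85
tool_pos: [533.2, -154.9, 182.3]
ee_rot: [-119.4, 0.0, -171.3]
wrist_force: [-0.3, -5.6, 10.6]
grip_width: 17.6
(array([ -0.62426806,  -0.18885428, 109.9817724 ]), array([ 0.48264093,  1.15615433, 11.91845767])) [-0.78212373  0.38345637  0.30363714]
```

```bash

python3 -m jog '[{"dx":0,"dy":0,"dz":0,"rx":0,"ry":0,"rz":0,"hand":-1},{"dx":0,"dy":-0.002,"dz":0,"rx":0,"ry":0,"rz":0,"hand":-1},{"dx":0,"dy":-0.004,"dz":0,"rx":0,"ry":0,"rz":0,"hand":-1},{"dx":0,"dy":-0.006,"dz":0,"rx":0,"ry":0,"rz":0,"hand":-1},{"dx":0,"dy":-0.008,"dz":0,"rx":0,"ry":0,"rz":0,"hand":-1},{"dx":0,"dy":-0.010,"dz":0,"rx":0,"ry":0,"rz":0,"hand":-1},{"dx":0,"dy":-0.013,"dz":0,"rx":0,"ry":0,"rz":0,"hand":-1},{"dx":0,"dy":-0.02,"dz":0,"rx":0,"ry":0,"rz":0,"hand":-1},{"dx":0,"dy":-0.04,"dz":0,"rx":0,"ry":0,"rz":0,"hand":-1},{"dx":0,"dy":-0.07,"dz":0,"rx":0,"ry":0,"rz":0,"hand":-1},{"dx":0,"dy":-0.09,"dz":0,"rx":0,"ry":0,"rz":0,"hand":-1},{"dx":0,"dy":-0.09,"dz":0,"rx":0,"ry":0,"rz":0,"hand":-1}]'
python3 -m jog '[{"dx":0,"dy":0,"dz":0,"rx":0,"ry":0,"rz":0,"hand":-1},{"dx":0,"dy":0,"dz":0,"rx":0,"ry":0,"rz":0,"hand":-1}]'
python3 -c "
from go import *
t,s=cam('top'),cam('scene')
crop(s,255,150,90,95,8,'s20')
print(pose()[0],seatpos()); delta([494.46,-424.03,255],down(-171.4))"

```

```text
time_s: 26.05
tool_pos: [540.7, -198.9, 260.9]
ee_rot: [-119.4, 0.1, -171.4]
wrist_force: [-0.7, 0.3, -1.7]
grip_width: 17.1
time_s: 26.25
tool_pos: [538.9, -196.6, 257.2]
ee_rot: [-119.7, -0.3, -171.3]
wrist_force: [-0.2, 0.4, -2.1]
grip_width: 17.2
[ 539.02943205 -196.80922991  257.53974598] (array([ -0.44741053,   0.3381506 , 196.31061446]), array([-0.22235255, -0.11865805, -2.35526319]))
t 26.35 d [ 0.0783 -0.1054  0.1908] w [5.177e-01 1.000e-04 4.400e-03] F [-0.   1.  -2.2] w 17.3
```

View pics/s20.png

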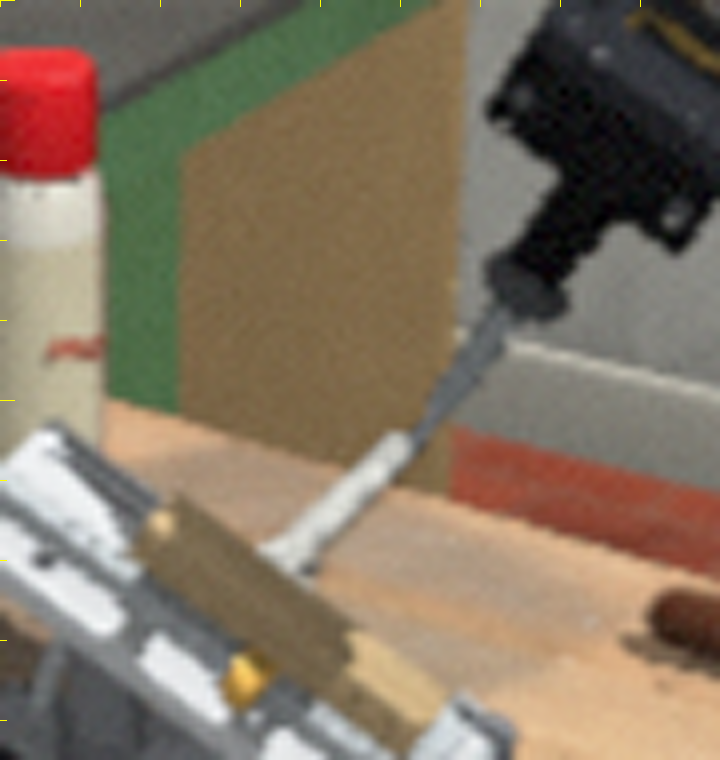

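```bash

python3 -c "
from go import *
delta([494.46,-424.03,300],down(-171.4))
p,r,st=pose()
for q in ([530,-230,300],[510,-330,300]): print(r.inv().apply(np.array(q)-p)/1000)"

```

```text
t 26.35 d [ 0.0785 -0.1445  0.1685] w [5.177e-01 1.000e-04 4.400e-03] F [-0.   1.  -2.2] w 17.3
[ 0.01410473 -0.05241024  0.00634467]
[ 0.04894592 -0.09971735  0.0897001 ]
```

```bash

python3 -m jog '[{"dx":0.007,"dy":-0.026,"dz":0.003,"rx":0.08,"ry":0,"rz":0,"hand":-1},{"dx":0.014,"dy":-0.052,"dz":0.006,"rx":0.2,"ry":0,"rz":0,"hand":-1},{"dx":0.026,"dy":-0.068,"dz":0.034,"rx":0.33,"ry":0,"rz":0.002,"hand":-1},{"dx":0.038,"dy":-0.085,"dz":0.063,"rx":0.45,"ry":0,"rz":0.004,"hand":-1},{"dx":0.049,"dy":-0.1,"dz":0.09,"rx":0.5177,"ry":0,"rz":0.0044,"hand":-1},{"dx":0.061,"dy":-0.117,"dz":0.12,"rx":0.5177,"ry":0,"rz":0.0044,"hand":-1},{"dx":0.071,"dy":-0.133,"dz":0.148,"rx":0.5177,"ry":0,"rz":0.0044,"hand":-1},{"dx":0.0785,"dy":-0.1445,"dz":0.1685,"rx":0.5177,"ry":0,"rz":0.0044,"hand":-1},{"dx":0.0785,"dy":-0.1445,"dz":0.1685,"rx":0.5177,"ry":0,"rz":0.0044,"hand":-1},{"dx":0.0785,"dy":-0.1445,"dz":0.1685,"rx":0.5177,"ry":0,"rz":0.0044,"hand":-1},{"dx":0.0785,"dy":-0.1445,"dz":0.1685,"rx":0.5177,"ry":0,"rz":0.0044,"hand":-1},{"dx":0.0785,"dy":-0.1445,"dz":0.1685,"rx":0.5177,"ry":0,"rz":0.0044,"hand":-1}]'
python3 -c "
from go import *
print(pose()[0]); delta([494.46,-424.03,235],down(-171.4))"

```

```text
time_s: 27.55
tool_pos: [495.1, -423.7, 301.6]
ee_rot: [-89.9, 0.1, -171.3]
wrist_force: [-0.5, -0.3, -0.7]
grip_width: 17.5
[ 495.06060619 -423.69637352  301.62189094]
t 27.55 d [0.0008 0.0666 0.0001] w [-0.0014  0.001  -0.0024] F [-0.5 -0.3 -0.7] w 17.5
```

```bash

python3 -m jog '[{"dx":0.0004,"dy":0.03,"dz":0,"rx":0,"ry":0,"rz":0,"hand":-1},{"dx":0.0004,"dy":0.06,"dz":0,"rx":0,"ry":0,"rz":0,"hand":-1},{"dx":0.0004,"dy":0.085,"dz":0,"rx":0,"ry":0,"rz":0,"hand":-1},{"dx":0.0004,"dy":0.096,"dz":0,"rx":0,"ry":0,"rz":0,"hand":-1},{"dx":0.0004,"dy":0.096,"dz":0,"rx":0,"ry":0,"rz":0,"hand":-1},{"dx":0.0004,"dy":0.096,"dz":0,"rx":0,"ry":0,"rz":0,"hand":-1},{"dx":0.0004,"dy":0.096,"dz":0,"rx":0,"ry":0,"rz":0,"hand":-1}]'
python3 -c "
from go import *
t,s=cam('top'),cam('scene');crop(s,350,190,80,90,8,'s21')
print(pose()[0]); delta([494.46,-424.03,205],down(-171.4))"

```

```text
time_s: 28.25
tool_pos: [495.5, -425.4, 207.7]
ee_rot: [-89.8, 0.3, -171.4]
wrist_force: [0.3, -0.6, -0.2]
grip_width: 17.5
[ 495.20908158 -425.29643951  207.245726  ]
t 28.35 d [ 0.0006  0.0022 -0.0014] w [-0.0036 -0.0003 -0.0047] F [-0.5  0.9 -1.6] w 17.2
```

View pics/s21.png

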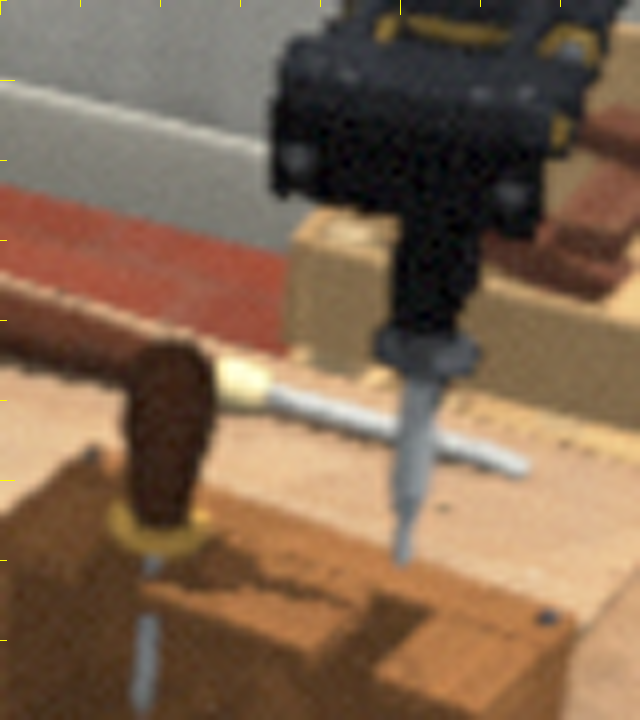

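```bash

python3 -m jog '[{"dx":0,"dy":0,"dz":0,"rx":0,"ry":0,"rz":0,"hand":-1},{"dx":0,"dy":0,"dz":0,"rx":0,"ry":0,"rz":0,"hand":-1}]'
python3 -c "
from go import *
print(pose()[0]); delta([494.46,-424.03,140],down(-171.4))"

```

```text
time_s: 28.55
tool_pos: [494.7, -425.1, 206.1]
ee_rot: [-89.9, 0.2, -171.4]
wrist_force: [-0.1, -0.8, -2.0]
grip_width: 17.6
[ 494.68179993 -425.07424724  206.08956864]
t 28.55 d [ 0.0003  0.0661 -0.0012] w [-0.0022 -0.0005 -0.0031] F [-0.1 -0.8 -2. ] w 17.6
```

```bash

python3 -m jog '[{"dx":0.0002,"dy":0.01,"dz":-0.001,"rx":0,"ry":0,"rz":0,"hand":-1},{"dx":0.0002,"dy":0.02,"dz":-0.001,"rx":0,"ry":0,"rz":0,"hand":-1},{"dx":0.0002,"dy":0.03,"dz":-0.001,"rx":0,"ry":0,"rz":0,"hand":-1},{"dx":0.0002,"dy":0.04,"dz":-0.001,"rx":0,"ry":0,"rz":0,"hand":-1},{"dx":0.0002,"dy":0.05,"dz":-0.001,"rx":0,"ry":0,"rz":0,"hand":-1},{"dx":0.0002,"dy":0.06,"dz":-0.001,"rx":0,"ry":0,"rz":0,"hand":-1},{"dx":0.0002,"dy":0.066,"dz":-0.001,"rx":0,"ry":0,"rz":0,"hand":-1},{"dx":0.0002,"dy":0.066,"dz":-0.001,"rx":0,"ry":0,"rz":0,"hand":-1},{"dx":0.0002,"dy":0.066,"dz":-0.001,"rx":0,"ry":0,"rz":0,"hand":-1}]'
python3 -c "
from go import *
t,s=cam('top'),cam('scene');crop(s,350,190,80,90,8,'s22')
print(pose()[0],pose()[2]['ft_torque']); delta([494.46,-424.03,120],down(-171.4))"

```

```text
time_s: 29.45
tool_pos: [494.6, -424.3, 139.7]
ee_rot: [-89.9, 0.2, -171.4]
wrist_force: [0.1, -1.0, -2.1]
grip_width: 17.5
[ 494.81763634 -424.37061482  140.29357143] [ 0.08754478  0.01556168 -0.03608895]
t 29.55 d [ 0.0004  0.0203 -0.0004] w [-0.0027 -0.0003 -0.0035] F [ 0.1  0.5 -2.4] w 17.4
```

View pics/s22.png

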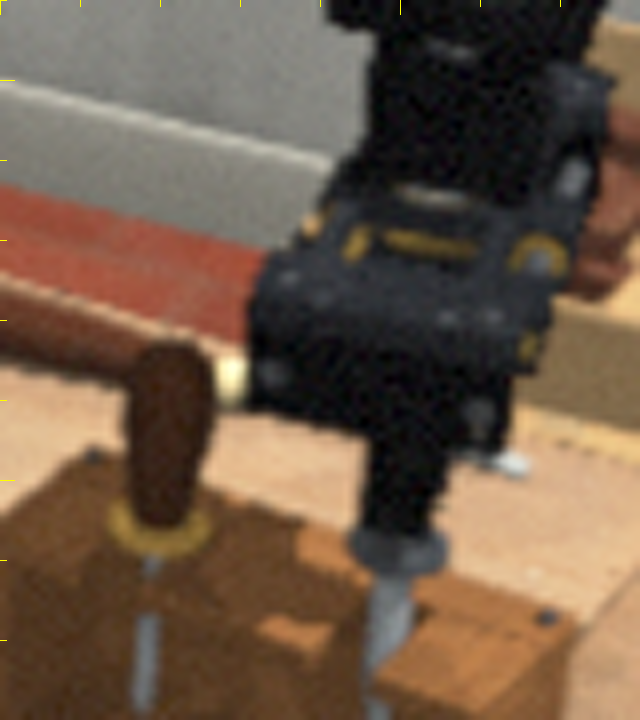

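In the slot. Lower the rest; contact is expected near z≈118.

```bash

python3 -m jog '[{"dx":0.0003,"dy":0.006,"dz":-0.0004,"rx":-0.0027,"ry":0,"rz":-0.0035,"hand":-1},{"dx":0.0003,"dy":0.012,"dz":-0.0004,"rx":-0.0027,"ry":0,"rz":-0.0035,"hand":-1},{"dx":0.0003,"dy":0.018,"dz":-0.0004,"rx":-0.0027,"ry":0,"rz":-0.0035,"hand":-1},{"dx":0.0003,"dy":0.0205,"dz":-0.0004,"rx":-0.0027,"ry":0,"rz":-0.0035,"hand":-1},{"dx":0.0003,"dy":0.0205,"dz":-0.0004,"rx":-0.0027,"ry":0,"rz":-0.0035,"hand":-1}]'
python3 -m jog '[{"dx":0,"dy":0.001,"dz":0,"rx":0,"ry":0,"rz":0,"hand":-1},{"dx":0,"dy":0.0015,"dz":0,"rx":0,"ry":0,"rz":0,"hand":-1},{"dx":0,"dy":0.0015,"dz":0,"rx":0,"ry":0,"rz":0,"hand":-1}]'

```

```text
time_s: 30.05
tool_pos: [494.0, -423.7, 118.6]
ee_rot: [-90.1, -0.1, -171.4]
wrist_force: [0.4, -0.4, -2.2]
grip_width: 17.9
time_s: 30.35
tool_pos: [494.3, -423.9, 118.1]
ee_rot: [-90.0, -0.0, -171.4]
wrist_force: [-0.1, 1.5, -0.3]
grip_width: 17.6
```

```bash

python3 -m jog '[{"dx":0,"dy":0.0005,"dz":0,"rx":0,"ry":0,"rz":0,"hand":-1},{"dx":0,"dy":0.0005,"dz":0,"rx":0,"ry":0,"rz":0,"hand":-1}]'
python3 -c "
from go import *
print(pose()[0],pose()[2]['wrist_force'])"
python3 -m jog '[{"dx":0,"dy":0,"dz":0,"rx":0,"ry":0,"rz":0,"hand":-0.4},{"dx":0,"dy":0,"dz":0,"rx":0,"ry":0,"rz":0,"hand":-0.2},{"dx":0,"dy":0,"dz":0,"rx":0,"ry":0,"rz":0,"hand":0},{"dx":0,"dy":0,"dz":0,"rx":0,"ry":0,"rz":0,"hand":0},{"dx":0,"dy":0,"dz":0,"rx":0,"ry":0,"rz":0,"hand":0},{"dx":0,"dy":-0.02,"dz":0,"rx":0,"ry":0,"rz":0,"hand":0},{"dx":0,"dy":-0.06,"dz":0,"rx":0,"ry":0,"rz":0,"hand":0},{"dx":0,"dy":-0.1,"dz":0,"rx":0,"ry":0,"rz":0,"hand":0},{"dx":0,"dy":-0.13,"dz":0,"rx":0,"ry":0,"rz":0,"hand":0},{"dx":0,"dy":-0.15,"dz":0,"rx":0,"ry":0,"rz":0,"hand":0},{"dx":0,"dy":-0.15,"dz":0,"rx":0,"ry":0,"rz":0,"hand":0}]'
python3 -c "
from go import *
t,s=cam('top'),cam('scene');crop(s,230,165,190,150,4,'s23');crop(t,110,190,330,110,2,'t23');crop(s,262,200,55,50,13,'s24');crop(s,100,150,200,110,4,'s25')
import pickle;pickle.dump((t,s),open('c3.pkl','wb'))"

```

```text
time_s: 30.55
tool_pos: [494.3, -423.9, 118.1]
ee_rot: [-90.0, -0.0, -171.4]
wrist_force: [-1.4, 1.4, 4.1]
grip_width: 17.6
[ 494.3177316  -423.91945467  118.06296563] [-1.35687793  1.3521386   4.09013736]
time_s: 31.65
tool_pos: [495.5, -424.9, 271.2]
ee_rot: [-89.7, 0.3, -171.4]
wrist_force: [1.0, 0.3, -0.6]
grip_width: 43.5
```

View pics/s23.png

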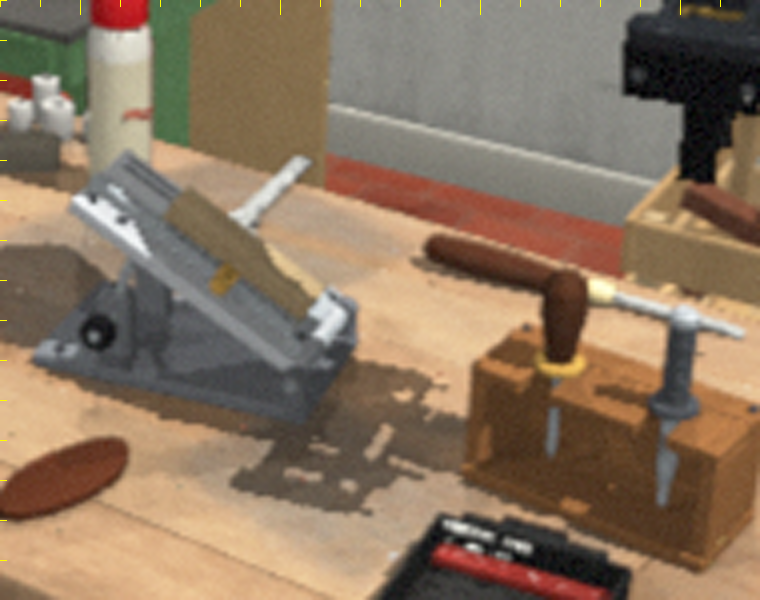

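View pics/s24.png

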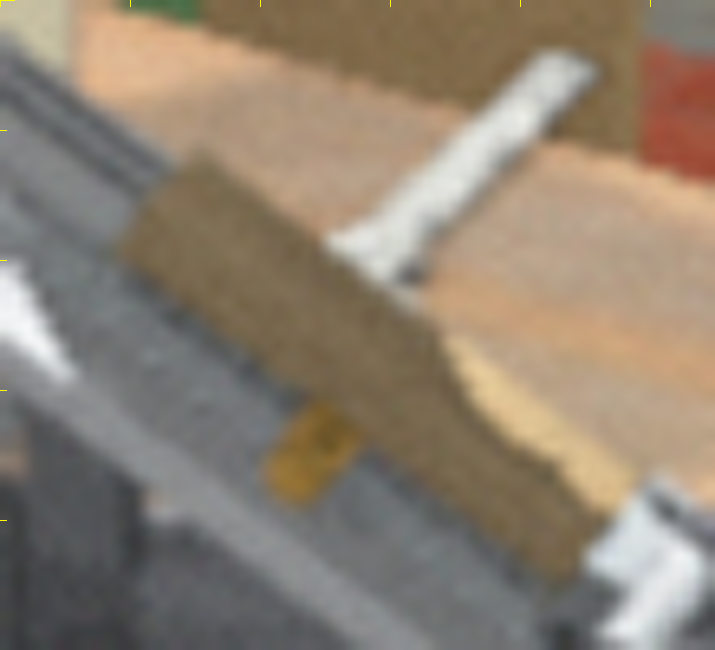

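View pics/t23.png

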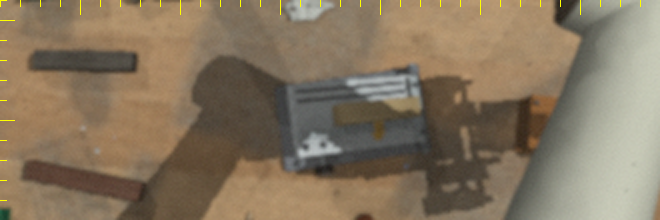

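```bash
python3 -m jog '[{"dx":0,"dy":0,"dz":0,"rx":0,"ry":0,"rz":0,"hand":0},{"dx":0,"dy":0,"dz":0,"rx":0,"ry":0,"rz":0,"hand":0}]'; python3 -c "
from workcell import arm
print(arm.close_job())"
```

```text
time_s: 31.95
tool_pos: [493.8, -423.6, 265.3]
ee_rot: [-90.2, -0.2, -171.4]
wrist_force: [0.4, -0.3, -0.7]
grip_width: 43.7
the job is handed in; nothing more can be done
None
```

The job is handed in at about 32 s. The short blank is on the jig against the stop and fence, the punch has been pressed at the pointer, and it hangs upright again in its own slot.

**Placing the blank:** My first fit of the jig was wrong: about 2.5° too steep, with the end stop about 10 mm off. The blank's low end therefore touched the end stop and slid over its top at under 10 N, turning about 5° in the grip. I lifted off and refitted the jig at 29.5°, which put the seat at roughly (525, -101, 87) mm. I laid the blank on the bed, let it slide to the stop, gripped it again and pushed it against the fence and stop with about 6 N on each. In the last picture it has not moved since.

**Punching:** The point touched within about 0.7 mm of the expected height. I pressed it in steps of 0.5 mm or less per row along the face normal, to a net force of about 13.4 N. That means the point went in about 7.5 mm of 8. By tool travel it would be 7.9 mm, so the two readings disagree slightly. The tool drifted sideways by 0.2 mm or less while pressing, and I lifted it straight off.

**Last checks:**
- **Punch:** it hangs upright, with its cap within about 1 pixel of where it started.
- **Other things:** the awl, the spray can and the other two blanks look unmoved. I did not check the whetstone separately.
- **Robot:** it is clear of everything.
- **Not measured directly:** the cameras show only about 2.5 mm per pixel, so the close fit against the fence and stop rests on the contact forces. The mark's position along the blank rests on the image fit, to about 1 mm.

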